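# Set the row gauge and file in the tins

## Robot

A 6-joint arm with a two-finger parallel gripper is mounted at the origin on the work surface. World frame = base frame: x ahead of the robot, y to its left, z up, the work surface at z = 0. Lengths are in m, angles in degrees, forces in N, time in s.
With the tool pointing down it reaches from about 0.4 to 0.825 m from the base axis. Payload 7 kg.
Tool frame: the origin (TCP) lies between the finger pads; the fingertips stand 19 mm ahead of it and the grasp point (between the pads) is the TCP; x points along the fingers, y is the direction in which the jaws open and shut, and the axes are right-handed (so a half turn about x gives the same grasp; the last joint's range is limited). The gripper opens to 88 mm and grips with 3 to 60 N. Pads are 19 mm wide; open, the fingers measure 130 mm over their backs; the gripper's body (78 mm by 193 mm) begins 47 mm behind the grasp point.
Start: joints at [91.335, 20.546, 0.682, 0, -70.136, -16.507], TCP at [0.177, 0.651, 0.246] pointing down, gripper open.
Joint ranges: [-176.03, 176.03], [-82.01, 121.73], [-58.28, 71.71], [-173.87, 95.51], [-174.79, -0.11], [-173.66, 173.66]. Speed limits (degrees/s): [136.94, 136.94, 172.46, 180, 180, 180].

## Interface

Orientations are given as [roll, pitch, yaw] about the fixed x, y, z axes, in that order (R = Rz(yaw) Ry(pitch) Rx(roll)).
In Python, from plant import r gives the robot as it stands.
- The arm moves only by the tool send_rows, never from a script. Its argument "plan" is a list of rows, each a list of 2 entries, a list of its own where there are three numbers: the shift along the tool's x, y, z scaled (see below), then the turn, a rotation vector about the tool's x, y, z scaled (see below). A call has exactly 5 rows; each row is the pose to reach, as a shift and turn from the pose measured when the call began, along the tool's axes at that moment; what a row does not reach only later rows make up. The controller multiplies each number of a shift by 0.15 m and each number of a turn by pi/4 rad. A row lasts 1/10 s, in which the tool goes at most 50 mm and 8.59 degrees, less where a joint would pass 70% of its speed; a pose out of reach is approached as far as the arm can. A call with a number of a shift or a turn outside -1 to 1 is refused whole. A call with a gripper value outside its range is refused whole. "jaw" is the opening, from -1 (shut) to 1 (fully open), so that 0 is half open, set as the call begins (left out, the last holds). The fingers move at their own pace and stop on an object; "force" is the grip in N (left out, the last holds). Time passes only in rows, so rows that repeat a pose let the fingers close, or fill a call up. It gives the time, the measured TCP pose, the force and the opening at its end, in the units of the state.
- r.get_state(): the state, without advancing time (a new reading comes with each control period).
- r.capture(name): name is "side" or "top" or "wrist"; returns a dict with "color" (480x640x3 uint8, red, green, blue), "range_z" (480x640 float32, m along the optical axis (not along the pixel's ray), 0 where there is no reading), "mtx" (3x3 intrinsics, pixels), "pose" (4x4, takes a point from camera to world coordinates). Camera axes: x right, y down, z forward; pixel columns grow to the right and rows downward; lengths in m; the calibration is good to about 2 mm. A picture is of the moment at which its call begins.
- r.close_job(): hands the job in, once; it reports no verdict.
Trained networks look in a picture, given as the dict that the camera call returned (one of the last four; its "shot" number tells which), for a name from the list of things; names that differ only in an ending like _2 or _b are one class to them, and where a whole thing is asked for, a point or a joint stands for the part that bears it (a point fixed in the world has none). Each returns a list of dicts, best first, with "score" (0 to 1); they miss things now and then, are a little off and sometimes report something else, mostly with a low value. They report only what shows in the picture. A call takes as long as a camera call. They do not tell look-alikes from the thing itself.
- r.find_in(picture, target): "uv" ([column, row] in pixels, amid what is visible of it).
- r.trace(picture, target): "mask" (480x640 bool, what is visible of it) and "uv" ([column, row] in pixels, amid what is visible of it).
The state is a dict: "time_s": time; "joints": joint angles; "qd": joint speeds; "joint_torque": joint torques, N m; "tcp_pos": TCP position; "eef_rot": TCP orientation; "contact_force": force on the tool from outside, world axes, zero at the start; "moment": the same for the moment, N m; "gripper_width": finger opening in m.
Only numpy, scipy, OpenCV 4.12 (cv2) and the standard library are available. Lean on these libraries where they do the work, as an engineer would, in place of code of your own. Each camera call takes 0.05 s, during which the arm holds its last target. There are 200 camera calls.

## Task

Turn the row gauge's knob in small steps until the pointer on its sliding rail lines up with the pointed mark, and only then push the three steel tins, upright and without lifting them, one by one through the open mouth into single file between the rails, until the row stands close together, fully home against the stop. Leave the pointer lined up with the mark, and do not push the other things on the bench aside.

Things in the scene. Friction and masses are not known exactly. Their poses are not given: they have to be found in the camera images.
- gauge: Fixed row gauge: a lane on the bare bench between two 30 mm high aluminium rails. Origin: bench level at the lane's mouth; the lane runs along own -y, +y points out of the mouth. Fixed rail's inner face at own x=+50 mm, rail 12 mm thick; the other rail moves along x on the -x side. Beyond it a grey slab 28 mm high (x -175 to -85, y -210 to -20 mm) carries knob, pointer and mark
- mouth (a point): Centre of the lane's mouth at bench level (the gauge's origin). Both rails start here and have flared lead-ins, same height, that reach 27 mm further out and splay outwards by 16 mm
- stop_face (a point): Foot of the face of the dark 45 mm high stop block that closes the lane, 268 mm in from the mouth
- knob_grip (a point): Centre of the knob's black grip bar, on its upright axis, 89 mm above the bench: bar 60 mm long (own x), 16 mm thick (own y), 36 mm high (20 mm below to 16 mm above this point). At gauge x=-130, y=-155 mm. Clockwise from above widens the lane by 10 mm per radian, anticlockwise narrows it; it stays where left. Whole range 4.5 rad
- pointer_tip (a point): Tip of the dark steel pointer (35 mm above the bench) on the moving rail; it moves with that rail along gauge x. The moving rail's inner face lies 85 mm from this tip towards gauge +x
- mark_tip (a point): Tip of the fixed steel mark, a pointed tab lying on the slab, its point facing the pointer's with 5 mm between them; axes parallel to the gauge's. Lined up = the pointer tip's x in this frame is 0 (within 2.5 mm)
- tin1: Closed, empty plain steel tin, 88 mm diameter, 95 mm high, 0.17 to 0.35 kg, standing upright, too wide to grip; origin: centre of its underside
- tin2: Closed, empty plain steel tin, 88 mm diameter, 95 mm high, 0.17 to 0.35 kg, standing upright, too wide to grip; origin: centre of its underside
- tin3: Closed, empty plain steel tin, 88 mm diameter, 95 mm high, 0.17 to 0.35 kg, standing upright, too wide to grip; origin: centre of its underside
- jar: Bystander: squat glass jar with a lid, 64 mm diameter, 85 mm high, standing among the tins; origin: centre of its underside
- tape: Bystander: cardboard-brown ring (tape roll) lying flat, 90 mm diameter, 45 mm high; origin: centre of its underside
- oil: Bystander: grey bottle, 60 mm diameter, 160 mm high; origin: centre of its underside
- carton: Bystander: cardboard carton 90 x 130 x 70 mm (own x, y, z); origin: centre of its underside
- hammer: Bystander: hammer lying on the bench, 260 mm long; origin under its middle
- wrench: Bystander: wrench lying on the bench, 180 mm long; origin under its middle
- mug: Bystander: white mug, 80 mm diameter, 90 mm high; origin: centre of its underside
Things that resemble listed ones, but are neither listed nor needed, are in the scene too. What is shaped like the tin3 but pink is not meant.

How it is judged:
By the outcome, as a careful person would: the job done as asked, in the order asked, and still so for the second after the job is handed in, with the robot touching nothing.
It also fails if it takes over 72 s, if anything falls off the work surface, if the arm or the gripper's body presses on something with over 40 N, if the wrist force passes 120 N, or if a joint passes its speed limit or range.

## Working session

There is one attempt and no reset: what is moved stays moved. The work goes in short steps, Python scripts to look and compute and a tool call to move; the robot and the scene stay as the last step left them, time stands still between calls to the robot, and variables do not carry over. Pictures are saved under pics/ and viewed, about 8 in all and at most 12, crops included, and the job is handed in when it is done.

Besides the shell and the picture viewer there is one more tool, called after ">>>" as name(argument=value, ...), one argument or row to a line, values as JSON. send_rows: Moves the arm, as the interface text tells. Its arguments: {"type":"object","properties":{"plan":{"type":"array"},"jaw":{"type":"number"},"force":{"type":"number"}},"required":["plan"]}

```bash
ls; mkdir -p pics
cat > h.py <<'E'
import numpy as np, cv2
from plant import r
def w(p,u,v,z=None):
    K=p["mtx"];T=p["pose"]
    d=np.array([(u-K[0,2])/K[0,0],(v-K[1,2])/K[1,1],1.])
    if z is None:
        return (T@np.r_[d*p["range_z"][int(round(v)),int(round(u))],1])[:3]
    D=T[:3,:3]@d; return T[:3,3]+D*(z-T[2,3])/D[2]
def cloud(p):
    K=p["mtx"];T=p["pose"];v,u=np.mgrid[:480,:640];z=p["range_z"]
    c=np.stack([(u-K[0,2])/K[0,0]*z,(v-K[1,2])/K[1,1]*z,z],-1)
    return c@T[:3,:3].T+T[:3,3]
def save(p,n): cv2.imwrite(f"pics/{n}.png",p["color"][:,:,::-1])
E
python3 - <<'E'
from h import *
np.set_printoptions(precision=3,suppress=True)
s=r.get_state();print({k:np.round(v,3) for k,v in s.items()})
for n in("top","side"):
    p=r.capture(n);save(p,n+"0");print(n,p["pose"],p["mtx"])
    for t in ["gauge","stop_face","mouth","knob_grip","pointer_tip","mark_tip","tin1","jar","tape","oil","carton","hammer","wrench","mug"]:
        for d in r.find_in(p,t)[:6]:
            print(t,np.round(d["uv"]),round(d["score"],2),w(p,*d["uv"]))
E
```

```text
pics
{'time_s': np.float64(0.0), 'joints': array([ 91.335,  20.591,   0.633,  -0.021, -70.135, -16.508]), 'qd': array([ 0.077,  0.009,  0.025, -0.036, -0.079,  0.033]), 'joint_torque': array([ -0.   , -58.273,  29.306,   6.997,   0.007,  -0.   ]), 'tcp_pos': array([0.177, 0.651, 0.245]), 'eef_rot': array([  94.594,   89.904, -100.586]), 'contact_force': array([-0.105,  0.165, -0.091]), 'moment': array([0.025, 0.024, 0.032]), 'gripper_width': np.float64(0.088)}
top [[ 0.024 -0.993  0.118  0.399]
 [-1.    -0.024 -0.001 -0.009]
 [ 0.003 -0.118 -0.993  1.214]
 [ 0.     0.     0.     1.   ]] [[436.84    0.    315.017]
 [  0.    436.84  231.872]
 [  0.      0.      1.   ]]
gauge [390. 257.] 0.76 [ 0.477 -0.216  0.025]
stop_face [192. 254.] 0.67 [0.466 0.306 0.093]
stop_face [389. 252.] 0.61 [ 0.489 -0.212  0.029]
mouth [392. 255.] 0.66 [ 0.482 -0.219  0.03 ]
mouth [316. 138.] 0.56 [ 0.788 -0.005  0.075]
mouth [400. 269.] 0.52 [ 0.44  -0.227  0.104]
mouth [468. 320.] 0.36 [ 0.312 -0.43   0.006]
knob_grip [402. 268.] 0.6 [ 0.444 -0.23   0.107]
pointer_tip [383. 233.] 0.71 [ 0.541 -0.195  0.0
[... 1349 characters left out ...]
 0.036]
tin1 [297. 167.] 0.86 [0.605 0.273 0.075]
tin1 [200. 222.] 0.85 [0.3   0.179 0.091]
tin1 [246. 177.] 0.76 [0.461 0.278 0.092]
tin1 [269. 215.] 0.75 [0.454 0.123 0.09 ]
tin1 [226. 147.] 0.69 [0.46  0.419 0.097]
tin1 [184. 164.] 0.65 [0.338 0.429 0.079]
jar [456. 305.] 0.71 [ 0.732 -0.263  0.007]
jar [315. 200.] 0.66 [0.585 0.131 0.075]
tape [246. 259.] 0.74 [0.371 0.094 0.002]
oil [365. 174.] 0.67 [0.736 0.135 0.096]
oil [457. 304.] 0.22 [ 0.734 -0.264  0.01 ]
oil [338. 331.] 0.18 [ 0.438 -0.237  0.087]
carton [416. 218.] 0.58 [ 0.774 -0.041  0.07 ]
hammer [444. 430.] 0.93 [ 0.522 -0.477  0.023]
wrench [456. 305.] 0.94 [ 0.733 -0.264  0.007]
mug [328. 452.] 0.77 [ 0.321 -0.405  0.008]
```

Run:
```python
import cv2
a=cv2.imread("pics/top0.png")
cv2.imwrite("pics/top0c.png",cv2.resize(a[110:350,100:510],None,fx=1.95,fy=1.95,interpolation=cv2.INTER_CUBIC))
```

```text
(no output)
```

View pics/top0c.png

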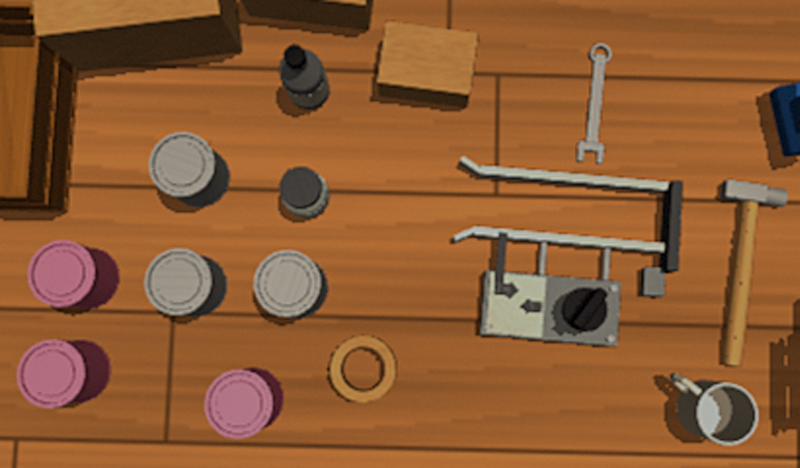

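View pics/side0.png

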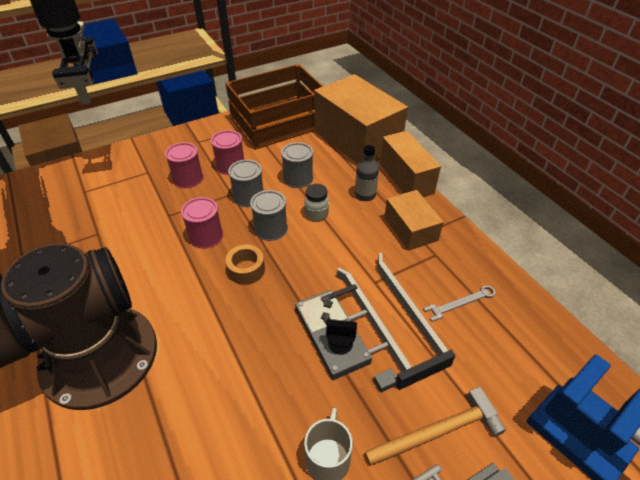

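Top view: three steel tins (crop px 182,165 / 180,282 / 288,284), jar at (303,192), and three pink decoys. The gauge mouth faces left in the image (world +y). The pointer sits at larger world x than the mark, so the lane needs widening, which means turning clockwise. Next I measure the gauge frame, the bar angle and the tool axes.

```bash
cat >> h.py <<'E'
from scipy.spatial.transform import Rotation as Ro
def tool():
    s=r.get_state();return s,Ro.from_euler('xyz',s["eef_rot"],degrees=True).as_matrix()
def go(P,yaw=None):
    "units for moving TCP to P (world), turning jaw axis to yaw deg"
    s,R=tool();d=R.T@(np.array(P)-s["tcp_pos"])/.15
    rv=np.zeros(3)
    if yaw is not None:
        c=np.cos(np.radians(yaw));q=np.sin(np.radians(yaw))
        G=np.stack([[0,0,-1],[c,q,0],np.cross([0,0,-1],[c,q,0])],1)
        rv=Ro.from_matrix(R.T@G).as_rotvec()/(np.pi/4)
    return np.round(d,3),np.round(rv,3)
def rect(X): return cv2.minAreaRect(X.astype(np.float32)*1000)
E
python3 - <<'E'
from h import *
np.set_printoptions(precision=4,suppress=True)
s,R=tool();print(R)
for n in("top","side"):
    p=r.capture(n);C=cloud(p)
    m=(C[...,0]>.3)&(C[...,0]<.7)&(C[...,1]>-.45)&(C[...,1]<0)
    k=m&(C[...,2]>.098)&(C[...,2]<.112)
    print(n,"knob",k.sum(),C[k].mean(0),rect(C[k][:,:2]))
    b=m&(C[...,2]>.038)&(C[...,2]<.052);nb,l,st,_=cv2.connectedComponentsWithStats(b.astype(np.uint8))
    for i in range(1,nb):
        if st[i,4]>25: q=C[l==i];print("z38-52",st[i,4],q.mean(0),rect(q[:,:2]))
    b=m&(C[...,2]>.022)&(C[...,2]<.036);nb,l,st,_=cv2.connectedComponentsWithStats(b.astype(np.uint8),connectivity=4)
    for i in range(1,nb):
        if st[i,4]>25: q=C[l==i];print("z22-36",st[i,4],q.mean(0),rect(q[:,:2]))
    # tins tops
    b=(C[...,2]>.086)&(C[...,2]<.1)&(C[...,1]>0.05)&(C[...,0]>.2);nb,l,st,_=cv2.connectedComponentsWithStats(b.astype(np.uint8))
    for i in range(1,nb):
        if st[i,4]>200: q=C[l==i];print("tin",st[i,4],q.mean(0),cv2.minEnclosingCircle(q[:,:2].astype(np.float32)*1000),p["color"][l==i].mean(0).round())
    for t in ["jar","oil","tape"]:
        for d in r.trace(p,t)[:1]:
            q=C[d["mask"]];zt=np.percentile(q[:,2],95);q=q[q[:,2]>zt-.01];print(t,q.mean(0),np.ptp(q,0))
E
```

```text
[[-0.     -0.2617 -0.9651]
 [ 0.     -0.9651  0.2617]
 [-1.     -0.      0.    ]]
top knob 153 [ 0.4454 -0.2333  0.1049] ((445.7669982910156, -234.27737426757812), (16.25326156616211, 61.06714630126953), 54.19510269165039)
z38-52 306 [ 0.5655 -0.3625  0.0448] ((566.1509399414062, -363.1163024902344), (18.264623641967773, 127.21542358398438), 85.82057189941406)
z22-36 532 [ 0.6309 -0.2226  0.0296] ((634.9603881835938, -217.4982452392578), (304.5130920410156, 63.81705856323242), 74.80421447753906)
z22-36 30 [ 0.6224 -0.4453  0.0268] ((622.8817138671875, -445.3520812988281), (8.653763771057129, 23.42876625061035), 86.00501251220703)
z22-36 527 [ 0.5436 -0.2129  0.0301] ((529.6710815429688, -206.46746826171875), (297.791748046875, 49.18236541748047), 87.56588745117188)
z22-36 1851 [ 0.4486 -0.1833  0.0291] ((461.669921875, -195.4752655029297), (190.08755493164062, 116.9253921508789), 85.99700164794922)
z22-36 65 [ 0.489  -0.3369  0.0238] ((488.8983154296875, -338.3236389160156), (35.84278869628906, 22.558773040771484), 0.8896166086196899)
z22-36 28 [ 0.3874 -0.4456  0.0251] ((387.3204650
[... 3124 characters left out ...]
 122.]
tin 552 [0.3435 0.4622 0.093 ] ((341.2711486816406, 465.5401916503906), 47.83588409423828) [195. 103. 121.]
tin 548 [0.6237 0.3091 0.0932] ((623.4346923828125, 312.81158447265625), 47.81919860839844) [154. 143. 128.]
tin 615 [0.4669 0.3052 0.0929] ((468.0498352050781, 306.8393859863281), 46.12434387207031) [154. 143. 130.]
tin 743 [0.4686 0.1617 0.0932] ((468.7952575683594, 162.98268127441406), 46.278079986572266) [157. 147. 132.]
tin 779 [0.311  0.2179 0.093 ] ((311.6468811035156, 220.60409545898438), 46.6189079284668) [201. 107. 127.]
jar [0.5961 0.1475 0.0868] [0.4688 0.8524 0.8247]
oil [0.6197 0.3017 0.0991] [0.5098 1.0261 0.8148]
tape [0.3549 0.0502 0.0546] [0.2438 0.7769 0.8638]
```

>>> send_rows(
  plan=[
    [[0,0.16,-0.17],[0,0,0]],
    [[0,0.32,-0.35],[0,0,0]],
    [[0,0.48,-0.52],[0,0,0]],
    [[0,0.64,-0.7],[0,0,0]],
    [[0,0.8,-0.87],[0,0,0]],
  ],
  jaw=0.2,
  force=30,
)

```text
time_s: 2.4
tcp_pos: [0.2719, 0.5002, 0.2457]
eef_rot: [-97.8, 90.0, 67.0]
contact_force: [0.6, -0.4, 0.1]
gripper_width: 0.0549
```

>>> send_rows(
  plan=[
    [[0,0.16,-0.17],[0,0,0]],
    [[0,0.32,-0.35],[0,0,0]],
    [[0,0.48,-0.52],[0,0,0]],
    [[0,0.64,-0.7],[0,0,0]],
    [[0,0.8,-0.87],[0,0,0]],
  ],
)

```text
time_s: 2.9
tcp_pos: [0.367, 0.349, 0.246]
eef_rot: [-104.6, 89.9, 60.2]
contact_force: [1.0, 0.9, 0.2]
gripper_width: 0.0526
```

>>> send_rows(
  plan=[
    [[0,0.16,-0.17],[0,0,0]],
    [[0,0.32,-0.35],[0,0,0]],
    [[0,0.48,-0.52],[0,0,0]],
    [[0,0.64,-0.7],[0,0,0]],
    [[0,0.8,-0.87],[0,0,0]],
  ],
)

```text
time_s: 3.4
tcp_pos: [0.4623, 0.1977, 0.2462]
eef_rot: [-113.5, 89.9, 51.4]
contact_force: [0.5, 0.5, 2.0]
gripper_width: 0.0525
```

>>> send_rows(
  plan=[
    [[0,0.19,-0.04],[0,0,0]],
    [[0,0.38,-0.09],[0,0,0]],
    [[0,0.57,-0.13],[0,0,0]],
    [[0,0.76,-0.18],[0,0,0]],
    [[0,0.95,-0.22],[0,0,0]],
  ],
)

```text
time_s: 3.9
tcp_pos: [0.4569, 0.0504, 0.2463]
eef_rot: [-121.5, 89.9, 43.4]
contact_force: [1.2, -0.4, 0.2]
gripper_width: 0.052
```

>>> send_rows(
  plan=[
    [[0,0.19,-0.04],[0,0,0]],
    [[0,0.38,-0.09],[0,0,0]],
    [[0,0.57,-0.13],[0,0,0]],
    [[0,0.76,-0.18],[0,0,0]],
    [[0,0.95,-0.22],[0,0,0]],
  ],
)

```text
time_s: 4.4
tcp_pos: [0.4515, -0.097, 0.2464]
eef_rot: [-130.8, 89.8, 34.1]
contact_force: [-0.4, 0.6, -0.5]
gripper_width: 0.0528
```

Run:
```python
from h import *
s,R=tool();print(s["time_s"],s["tcp_pos"],s["joints"],R[:,1])
p=r.capture("wrist");save(p,"w1");print(p["pose"],p["mtx"])
print(go([.4455,-.234,.2],-126))
for t in["pointer_tip","mark_tip","knob_grip"]:
    for d in r.find_in(p,t)[:2]:print(t,d["uv"],d["score"],w(p,*d["uv"]))
```

```text
4.4 [ 0.4514535  -0.09696378  0.24638973] [ 12.36523052  -0.13554514 -24.97530787  -0.07218783 -64.99573909
  62.54202847] [-0.26089175 -0.96536523 -0.00233824]
[[-0.25998733 -0.92273567 -0.28454431  0.52933832]
 [-0.96560714  0.24750442  0.07965181 -0.11998595]
 [-0.00307159  0.29546649 -0.95534817  0.38467142]
 [ 0.          0.          0.          1.        ]] [[360.194017     0.         319.09676378]
 [  0.         360.194017   247.65378978]
 [  0.           0.           1.        ]]
(array([ 0.307,  0.876, -0.199]), array([ 0.463, -0.001,  0.002]))
pointer_tip [388.2, 107.3] 0.75 [ 0.5379944  -0.18957507  0.01576576]
mark_tip [391.1, 201.1] 0.83 [ 0.45300673 -0.17105852  0.03538244]
knob_grip [470.8, 194.6] 0.83 [ 0.45240533 -0.22831953  0.08658532]
```

View pics/w1.png

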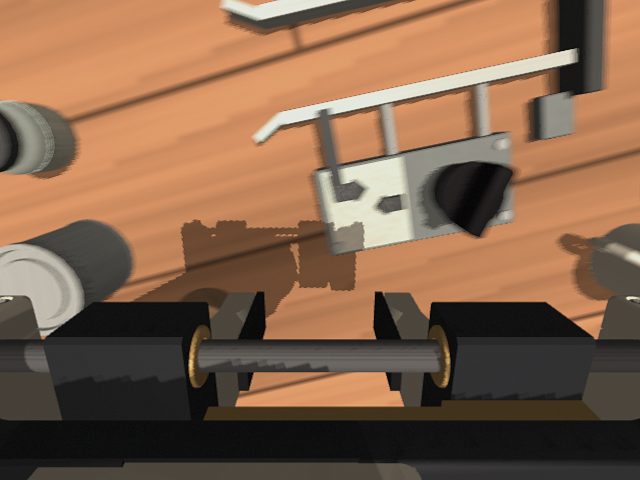

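The wrist view shows the pointer tip near px (366,188) and the mark tip near (377,203), about 16 mm apart across the rail. I'll zoom in for a precise measurement.

Run:
```python
import cv2
a=cv2.imread("pics/w1.png")[155:235,310:420]
cv2.imwrite("pics/w1c.png",cv2.resize(a,None,fx=7,fy=7,interpolation=cv2.INTER_CUBIC))
```

```text
(no output)
```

View pics/w1c.png

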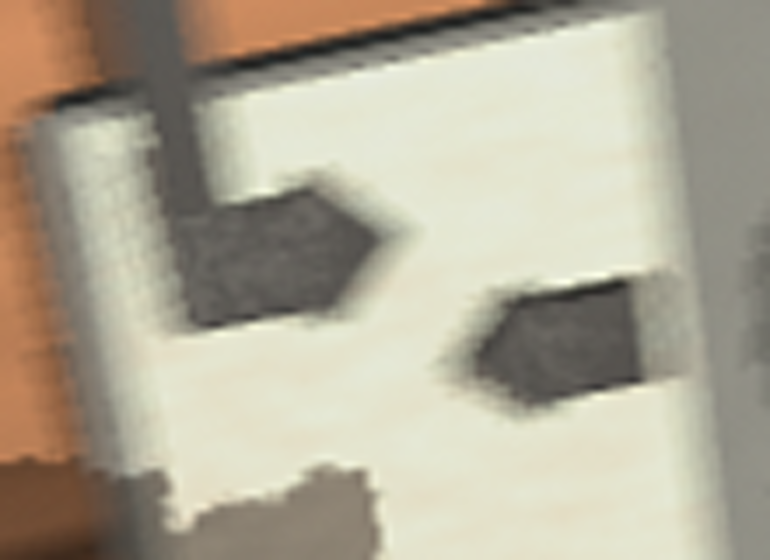

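>>> send_rows(
  plan=[
    [[0.06,0.18,-0.04],[0.1,0,0]],
    [[0.12,0.35,-0.08],[0.19,0,0]],
    [[0.18,0.53,-0.12],[0.28,0,0]],
    [[0.24,0.7,-0.16],[0.37,0,0]],
    [[0.3,0.876,-0.2],[0.463,0,0]],
  ],
)

```text
time_s: 5.1
tcp_pos: [0.4463, -0.231, 0.2008]
eef_rot: [-110.4, 89.8, 33.4]
contact_force: [0.5, 0.0, -0.5]
gripper_width: 0.0524
```

Run:
```python
from h import *
s,R=tool();print(s["time_s"],s["tcp_pos"],s["joints"],R[:,1])
print(go([.4455,-.234,.088],-126))
p=r.capture("wrist");C=cloud(p);k=(C[...,2]>.098)&(C[...,2]<.112)&(abs(C[...,0]-.445)<.05)&(abs(C[...,1]+.234)<.05)
print("knob",k.sum(),C[k].mean(0),rect(C[k][:,:2]))
```

```text
5.1 [ 0.4463458  -0.2309795   0.20075406] [ -5.01237174   6.25167677 -24.44349566  -0.13026749 -59.16396424
  58.92308931] [-0.58998078 -0.80741193 -0.00294293]
(array([ 0.752,  0.022, -0.007]), array([-0.003, -0.001,  0.004]))
knob 1873 [ 0.44817644 -0.23550044  0.10356243] ((446.589111328125, -234.40280151367188), (15.948447227478027, 59.58537673950195), 54.60016632080078)
```

Zoomed tips: pointer (366.1,188.6), mark (376.4,206.0). The descent onto the bar comes next, and I'll compute the offset alongside it.

>>> send_rows(
  plan=[
    [[0.15,0.01,0],[0,0,0]],
    [[0.3,0.02,0],[0,0,0]],
    [[0.45,0.02,0],[0,0,0]],
    [[0.6,0.02,0],[-0.01,0,0]],
    [[0.75,0.02,0],[-0.01,0,0]],
  ],
)

```text
time_s: 5.65
tcp_pos: [0.4446, -0.2346, 0.0863]
eef_rot: [-90.6, 89.9, 53.5]
contact_force: [-17.9, 9.2, 100.4]
gripper_width: 0.0528
```

Run:
```python
from h import *
np.set_printoptions(precision=4,suppress=True)
s,R=tool();print(s["time_s"],s["tcp_pos"],s["contact_force"],np.degrees(np.arctan2(R[1,1],R[0,1])),s["gripper_width"])
T=np.array([[-0.25998733,-0.92273567,-0.28454431,0.52933832],[-0.96560714,0.24750442,0.07965181,-0.11998595],[-0.00307159,0.29546649,-0.95534817,0.38467142],[0,0,0,1]])
p=dict(mtx=np.array([[360.194,0,319.097],[0,360.194,247.654],[0,0,1]]),pose=T)
a=w(p,366.1,188.6,.035);
p2=r.capture("top")
psi=np.radians(-4.2);ex=np.array([np.cos(psi),np.sin(psi)]);ey=np.array([-ex[1],ex[0]])
for z in(.03,.035):
    b=w(p,376.4,206,z);d=(a-b)[:2];print("ptr",a,"mark",b,"dx",d@ex,"dy",d@ey)
# rails: fit inner-edge lines using top0-like image cloud
C=cloud(p2)
o=np.array([.446,-.2343])+.130*ex+.155*ey
L=C[...,:2]-o;gx=L@ex;gy=L@ey;z=C[...,2]
print("origin",o)
for lo,hi in((.035,.08),(-.06,-.0)):
    m=(z>.024)&(z<.034)&(gx>lo)&(gx<hi)&(gy<-.01)&(gy>-.26)
    f=np.polyfit(gy[m],gx[m],1);print("rail",m.sum(),np.degrees(np.arctan(f[0])),np.polyval(f,[-.02,-.25]))
m=(z>.039)&(z<.05)&(gx>-.04)&(gx<.06)&(gy<-.23)&(gy>-.31);f=np.polyfit(gx[m],gy[m],1);print("stop",np.degrees(np.arctan(f[0])),gy[m].mean(),gy[m].max())
print("mark gauge",(w(p,376.4,206,.031)[:2]-o)@ex)
```

```text
5.65 [ 0.4446 -0.2346  0.0863] [-17.8903   9.2248 100.4147] -125.90784212680113 0.052830684789160164
ptr [ 0.4711 -0.1503  0.035 ] mark [ 0.4508 -0.1567  0.03  ] dx 0.019781765488763127 dy 0.007951694075895509
ptr [ 0.4711 -0.1503  0.035 ] mark [ 0.4519 -0.1562  0.035 ] dx 0.0187156333864004 dy 0.007353888056146187
origin [ 0.587  -0.0892]
rail 400 -0.4750405522097673 [0.0541 0.056 ]
rail 1 3.070494697019263 [-0.0138 -0.0261]
stop -0.0781801116305869 -0.27431539413056205 -0.26618598770307383
mark gauge -0.13066973279483576<stdin>:18: RankWarning: Polyfit may be poorly conditioned
```

Upward force of 100 N: the fingertips touched the dial below the bar. I'm raising straight away, then closing gently.

>>> send_rows(
  plan=[
    [[-0.03,0,0],[0,0,0]],
    [[-0.06,0,0],[0,0,0]],
    [[-0.06,-0.01,0],[0,0,0]],
    [[-0.06,-0.01,-0.01],[0,0,0]],
    [[-0.06,-0.01,-0.01],[0,0,0]],
  ],
)

```text
time_s: 6.2
tcp_pos: [0.4477, -0.2349, 0.0959]
eef_rot: [-164.8, 89.9, -20.6]
contact_force: [0.7, -0.6, -0.8]
gripper_width: 0.0526
```

Run:
```python
from h import *
s,R=tool();print(s["time_s"],s["tcp_pos"],s["contact_force"],np.degrees(np.arctan2(R[1,1],R[0,1])),go([.446,-.2343,.094],-125.5))
```

```text
6.2 [ 0.44774282 -0.23488192  0.09588161] [ 0.71824835 -0.62307182 -0.77196487] -125.7901394145007 (array([0.013, 0.004, 0.012]), array([-0.006, -0.002,  0.   ]))
```

>>> send_rows(
  plan=[
    [[0.01,0.005,0.012],[0,0,0]],
    [[0.01,0.005,0.012],[0,0,0]],
    [[0.01,0.005,0.012],[0,0,0]],
    [[0.01,0.005,0.012],[0,0,0]],
    [[0.01,0.005,0.012],[0,0,0]],
  ],
  jaw=-1,
  force=30,
)

```text
time_s: 6.7
tcp_pos: [0.4463, -0.2341, 0.0944]
eef_rot: [-140.3, 89.9, 3.9]
contact_force: [6.5, 21.6, 0.6]
gripper_width: 0.0183
```

>>> send_rows(
  plan=[
    [[0,0,0],[0.12,0,0]],
    [[0,0,0],[0.24,0,0]],
    [[0,0,0],[0.36,0,0]],
    [[0,0,0],[0.48,0,0]],
    [[0,0,0],[0.6,0,0]],
  ],
)

```text
time_s: 7.2
tcp_pos: [0.4464, -0.2332, 0.0943]
eef_rot: [-91.2, 89.8, 25.8]
contact_force: [0.7, 7.1, 1.8]
gripper_width: 0.016
```

Run:
```python
from h import *
s,R=tool();print(s["time_s"],s["tcp_pos"],s["contact_force"],s["moment"],np.degrees(np.arctan2(R[1,1],R[0,1])),s["gripper_width"],go([.446,-.2343,.094],None),s["joints"])
```

```text
7.2 [ 0.44638164 -0.23318978  0.09432703] [0.72899683 7.1003693  1.79192109] [2.52640197 0.04331783 0.17526924] -153.0198510097263 0.016020189827901262 (array([ 0.002,  0.006, -0.005]), array([0., 0., 0.])) [ -5.25762607  13.45355204 -31.97540526  -0.11276177 -44.4397777
  32.31819067]
```

>>> send_rows(
  plan=[
    [[0,0,0],[0.12,0,0]],
    [[0,0,0],[0.24,0,0]],
    [[0,0,0],[0.36,0,0]],
    [[0,0,0],[0.48,0,0]],
    [[0,0,0],[0.6,0,0]],
  ],
)

```text
time_s: 7.7
tcp_pos: [0.446, -0.2332, 0.0943]
eef_rot: [-53.3, 89.9, 36.5]
contact_force: [-2.0, 0.4, 2.5]
gripper_width: 0.0159
```

>>> send_rows(
  plan=[
    [[0,0,0],[0.12,0,0]],
    [[0,0,0],[0.24,0,0]],
    [[0,0,0],[0.36,0,0]],
    [[0,0,0],[0.48,0,0]],
    [[0,0,0],[0.6,0,0]],
  ],
)

```text
time_s: 8.2
tcp_pos: [0.4456, -0.2331, 0.0943]
eef_rot: [-5.9, 89.9, 56.7]
contact_force: [-1.2, 2.2, 2.5]
gripper_width: 0.0159
```

>>> send_rows(
  plan=[
    [[0,0,0],[0.07,0,0]],
    [[0,0,0],[0.14,0,0]],
    [[0,0,0],[0.21,0,0]],
    [[0,0,0],[0.28,0,0]],
    [[0,0,0],[0.35,0,0]],
  ],
)

```text
time_s: 8.7
tcp_pos: [0.4454, -0.2329, 0.0943]
eef_rot: [29.6, 89.9, 76.3]
contact_force: [-0.8, 2.2, 1.8]
gripper_width: 0.0158
```

Run:
```python
from h import *
s,R=tool();print(s["time_s"],s["tcp_pos"],s["contact_force"],s["moment"],np.degrees(np.arctan2(R[1,1],R[0,1])),s["gripper_width"],s["joints"])
p=r.capture("wrist");q=r.capture("side");t=r.capture("top")
for n,x in(("side",q),("wrist",p),("top",t)):
    for k in("pointer_tip","mark_tip"):
        for d in r.find_in(x,k)[:1]:print(n,k,d["uv"],d["score"],w(x,*d["uv"]))
a=cv2.resize(q["color"][280:370,280:400],(800,600))
b=cv2.resize(t["color"][220:300,330:450],(400,267));c=cv2.resize(p["color"],(400,300))
a=cv2.resize(a,(400,300));im=np.zeros((600,800,3),np.uint8);im[:300,:400]=a;im[:267,400:]=b;im[300:,:400]=c
cv2.imwrite("pics/m2.png",im[:,:,::-1])
```

```text
8.7 [ 0.44539142 -0.23293905  0.09434073] [-0.779594    2.2394909   1.76522519] [0.65107989 0.2398413  0.12788996] 136.70857376125642 0.015834064340653677 [ -5.24022696  13.42716227 -32.00899152  -0.11657604 -44.55178915
 -37.96815948]
side pointer_tip [384.9, 352.5] 0.57 [ 0.51690023 -0.29423062  0.02444078]
wrist pointer_tip [151.2, 266.8] 0.76 [ 0.51635283 -0.30751411  0.0276781 ]
```

View pics/m2.png

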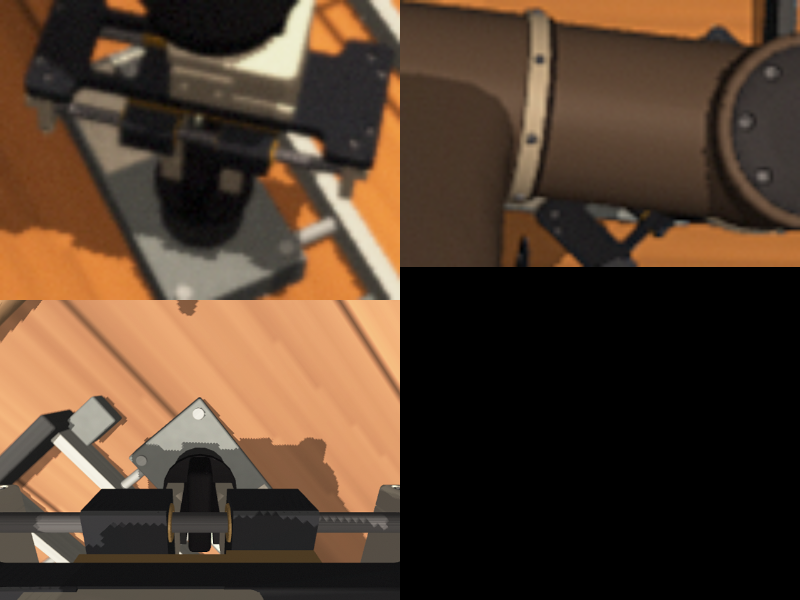

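The arm hides the pointer in both fixed views, so I'll release, back off and look with the wrist camera.

>>> send_rows(
  plan=[
    [[0,0,0],[0,0,0]],
    [[0,0,0],[0,0,0]],
    [[0,0,0],[0,0,0]],
    [[-0.15,0,0],[0,0,0]],
    [[-0.4,0,0],[0,0,0]],
  ],
  jaw=0,
)

```text
time_s: 9.65
tcp_pos: [0.4438, -0.2328, 0.1529]
eef_rot: [106.9, 89.7, 153.7]
contact_force: [0.5, 0.7, 0.7]
gripper_width: 0.043
```

>>> send_rows(
  plan=[
    [[-0.15,0.06,0.2],[0,0,0]],
    [[-0.3,0.12,0.4],[0,0,0]],
    [[-0.4,0.18,0.6],[0,0,0]],
    [[-0.4,0.24,0.8],[0,0,0]],
    [[-0.4,0.3,1.0],[0,0,0]],
  ],
)

```text
time_s: 10.15
tcp_pos: [0.5147, -0.0916, 0.2137]
eef_rot: [89.6, 89.8, 136.4]
contact_force: [-0.2, -0.2, 0.6]
gripper_width: 0.0438
```

Run:
```python
from h import *
s,R=tool();print(s["time_s"],s["tcp_pos"],s["contact_force"],s["joints"])
p=r.capture("wrist");T=p["pose"];K=p["mtx"]
np.savez("w3.npz",pose=T,mtx=K)
def px(P):
    c=np.linalg.inv(T)@np.r_[P,1];return (K@c[:3]/c[2])[:2]
u=px([.451,-.155,.033]);print(u)
x0,y0=int(u[0])-50,int(u[1])-37;print(x0,y0)
a=p["color"][max(y0,0):y0+75,max(x0,0):x0+100]
cv2.imwrite("pics/w3c.png",cv2.resize(a,None,fx=8,fy=8,interpolation=cv2.INTER_CUBIC)[:,:,::-1]);save(p,"w3")
```

```text
10.15 [ 0.51472359 -0.09164315  0.21371382] [-0.16142966 -0.24435565  0.62976071] [ 11.29762845   7.7081078  -20.85056181  -0.1985834  -61.56423595
 -54.37644651]
[323.51628789 125.25778015]
273 88
```

View pics/w3c.png

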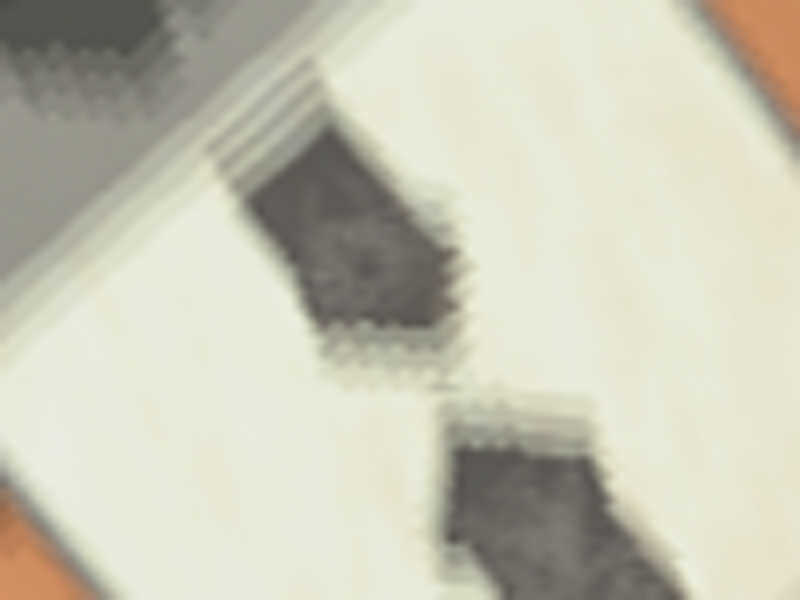

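Run:
```python
from h import *
d=np.load("w3.npz");p=dict(d)
psi=np.radians(-4.2);ex=np.array([np.cos(psi),np.sin(psi)]);ey=np.array([-ex[1],ex[0]])
f=lambda c,z:w(p,273+c[0]/8,88+c[1]/8,z)[:2]
for z in(.03,.035):
  for m,q in(((460,338),(446,447)),((463,378),(443,402))):
    e=f(q,.035)-f(m,z);print(z,e@ex*1e3,e@ey*1e3)
# axis-based: body centrelines. mark back-edge corners (245,190),(330,130); pointer?
e=(f((245,190),.031)+f((330,130),.031))/2;print("mark back mid",e@ex*1e3,"mark tip",[f(c,.031)@ex*1e3 for c in((460,338),(463,378))],"ptr tip",[f(c,.035)@ex*1e3 for c in((446,447),(443,402))])
```

```text
0.03 8.124631509447688 7.599785486701979
0.03 3.270624003963926 0.4569149678254408
0.035 7.95249975718897 7.6586372064408135
0.035 3.133742202139402 0.5682863390529622
mark back mid 462.03517684040327 mark tip [np.float64(458.9860995718773), np.float64(461.2480398117768)] ptr tip [np.float64(467.07630473087323), np.float64(464.4912874553758)]
```

Run:
```python
from h import *
s,R=tool();print(s["time_s"],s["tcp_pos"],np.round(s["qd"],2))
p=r.capture("wrist");np.savez("w4.npz",pose=p["pose"],mtx=p["mtx"],color=p["color"],range_z=p["range_z"])
psi=np.radians(-4.2);ex=np.array([np.cos(psi),np.sin(psi)]);ey=np.array([-ex[1],ex[0]])
# rectify to gauge-aligned plane z=.033, 0.1 mm/px: cols = -gauge y, rows = -gauge x
o=np.array([.587,-.0892]);T=np.linalg.inv(p["pose"]);K=p["mtx"]
S=10;gx,gy=-.150,-.095   # window start: rows gx from -.100 down to -.15
rows,cols=np.mgrid[0:500,0:700]
X=-.105-rows/S*1e-3;Y=-.035-cols/S*1e-3
P=np.stack([o[0]+X*ex[0]+Y*ey[0],o[1]+X*ex[1]+Y*ey[1],np.full(X.shape,.033)],-1)
c=P@T[:3,:3].T+T[:3,3];u=K[0,0]*c[...,0]/c[...,2]+K[0,2];v=K[1,1]*c[...,1]/c[...,2]+K[1,2]
im=cv2.remap(p["color"],u.astype(np.float32),v.astype(np.float32),cv2.INTER_CUBIC)
cv2.imwrite("pics/w4r.png",im[:,:,::-1])
```

```text
10.2 [ 0.51670292 -0.08900863  0.21334197] [-2.56 -0.17 -1.27  0.34  0.07  5.36]
```

View pics/w4r.png

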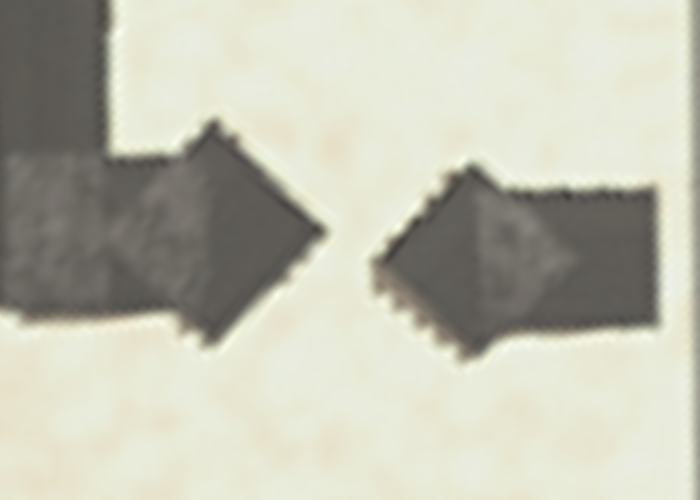

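Rectified view (0.1 mm/px): pointer tip (325,232), mark tip (373,263). The 4.8 mm gap agrees with the stated 5 mm, and about 3 mm is left, so roughly 0.3 rad more clockwise. Going back to the knob.

Run:
```python
from h import *
p=np.load("w4.npz");t=p["pose"][:3,3];print(t)
psi=np.radians(-4.2);ex=np.array([np.cos(psi),np.sin(psi)])
C=cloud(p)
o=np.array([.587,-.0892]);ey=np.array([-ex[1],ex[0]])
L=C[...,:2]-o;X=L@ex;Y=L@ey
for n,c in(("ptr",(285,232)),("mark",(430,263))):
    x=-.105-c[1]*1e-4;y=-.035-c[0]*1e-4;m=(abs(X-x)<.003)&(abs(Y-y)<.003);print(n,m.sum(),np.median(C[m],0))
k=(o+ex*-.1281+ey*-.067);print("slope along gauge x",((k-t[:2])@ex)/(t[2]-.033))
s,R=tool();print(s["tcp_pos"],np.degrees(np.arctan2(R[1,1],R[0,1])))
print(go([.4455,-.2335,.15],136.7))
```

```text
[ 0.46205261 -0.15007576  0.3514403 ]
ptr 53 [ 0.45441498 -0.14299058  0.03375382]
mark 55 [ 0.45025231 -0.15738983  0.03563645]
slope along gauge x -0.024954737733692636
[ 0.51557372 -0.09040695  0.21304215] 136.97855762081866
(array([ 0.42 , -0.311, -1.016]), array([ 0.006, -0.001, -0.005]))
```

>>> send_rows(
  plan=[
    [[0.05,-0.06,-0.2],[0,0,0]],
    [[0.1,-0.12,-0.4],[0,0,0]],
    [[0.2,-0.19,-0.6],[0,0,0]],
    [[0.3,-0.25,-0.8],[0,0,0]],
    [[0.4,-0.311,-1.0],[0,0,0]],
  ],
)

```text
time_s: 10.75
tcp_pos: [0.4463, -0.233, 0.1525]
eef_rot: [95.3, 89.8, 142.3]
contact_force: [1.1, -0.2, -0.3]
gripper_width: 0.0436
```

Run:
```python
from h import *
print(go([.4457,-.2335,.0945],136.7))
```

```text
(array([ 0.387, -0.   , -0.005]), array([ 0.006, -0.   , -0.005]))
```

>>> send_rows(
  plan=[
    [[0.1,0,0],[0,0,0]],
    [[0.2,0,-0.005],[0,0,0]],
    [[0.29,0,-0.005],[0,0,0]],
    [[0.37,0,-0.005],[0,0,0]],
    [[0.37,0,-0.005],[0,0,0]],
  ],
)

```text
time_s: 11.25
tcp_pos: [0.4445, -0.2335, 0.0955]
eef_rot: [107.8, 89.6, 154.7]
contact_force: [-0.7, 0.8, -0.5]
gripper_width: 0.0437
```

>>> send_rows(
  plan=[
    [[0,0,0],[0,0,0]],
    [[0,0,0],[0,0,0]],
    [[0,0,0],[0,0,0]],
    [[0,0,0],[0,0,0]],
    [[0,0,0],[0,0,0]],
  ],
  jaw=-1,
)

```text
time_s: 11.75
tcp_pos: [0.4449, -0.2335, 0.0959]
eef_rot: [105.1, 89.7, 152.1]
contact_force: [-0.9, 0.9, 1.6]
gripper_width: 0.0156
```

Run:
```python
from h import *
s,R=tool();print(s["tcp_pos"],s["contact_force"],s["gripper_width"],np.degrees(np.arctan2(R[1,1],R[0,1])))
```

```text
[ 0.44489274 -0.23348515  0.09593346] [-0.93397585  0.85747317  1.587946  ] 0.01564304604631642 136.97980681996106
```

>>> send_rows(
  plan=[
    [[0,0,0],[0.13,0,0]],
    [[0,0,0],[0.26,0,0]],
    [[0,0,0],[0.4,0,0]],
    [[0,0,0],[0.4,0,0]],
    [[0,0,0],[0.4,0,0]],
  ],
)

```text
time_s: 12.25
tcp_pos: [0.4445, -0.2331, 0.0959]
eef_rot: [119.9, 89.7, 149.1]
contact_force: [-1.8, 5.5, 3.0]
gripper_width: 0.016
```

Run:
```python
from h import *
s,R=tool();print(s["tcp_pos"],s["contact_force"],s["moment"],s["gripper_width"],np.degrees(np.arctan2(R[1,1],R[0,1])))
```

```text
[ 0.44453111 -0.23313697  0.0959327 ] [-1.83992294  5.53786384  3.02337449] [ 1.70224725  0.34096254 -0.14713522] 0.0159539022702131 119.13405166091833
```

>>> send_rows(
  plan=[
    [[0,0,0],[0,0,0]],
    [[0,0,0],[0,0,0]],
    [[0,0,0],[0,0,0]],
    [[-0.15,0,0],[0,0,0]],
    [[-0.4,0,0],[0,0,0]],
  ],
  jaw=0,
)

```text
time_s: 12.75
tcp_pos: [0.4433, -0.2332, 0.1545]
eef_rot: [130.3, 89.4, 159.4]
contact_force: [1.1, -1.0, 0.8]
gripper_width: 0.043
```

>>> send_rows(
  plan=[
    [[-0.15,0.03,0.2],[-0.1,0,0]],
    [[-0.3,0.06,0.4],[-0.2,0,0]],
    [[-0.4,0.0,0.6],[-0.3,0,0]],
    [[-0.4,0.0,0.8],[-0.4,0,0]],
    [[-0.4,0.0,1.0],[-0.4,0,0]],
  ],
)

```text
time_s: 13.25
tcp_pos: [0.5764, -0.16, 0.2142]
eef_rot: [109.4, 89.5, 156.7]
contact_force: [0.7, 0.1, -0.7]
gripper_width: 0.0437
```

```bash
cat >> h.py <<'E'
psi=np.radians(-4.2);ex=np.array([np.cos(psi),np.sin(psi)]);ey=np.array([-ex[1],ex[0]]);o=np.array([.587,-.0892])
def G(x,y): return o+x*ex+y*ey
def toG(P): return np.array([(np.array(P)[:2]-o)@ex,(np.array(P)[:2]-o)@ey])
def rectify(p,x0,y0,n=(500,700),S=1e-4,z=.033):
    T=np.linalg.inv(p["pose"]);K=p["mtx"];a,b=np.mgrid[0:n[0],0:n[1]];X=x0-a*S;Y=y0-b*S
    P=np.concatenate([o+X[...,None]*ex+Y[...,None]*ey,np.full(X.shape+(1,),z)],-1)
    c=P@T[:3,:3].T+T[:3,3];u=K[0,0]*c[...,0]/c[...,2]+K[0,2];v=K[1,1]*c[...,1]/c[...,2]+K[1,2]
    return cv2.remap(p["color"],u.astype(np.float32),v.astype(np.float32),cv2.INTER_CUBIC)
E
python3 - <<'E'
from h import *
r.capture("wrist");r.capture("wrist");p=r.capture("wrist")
s,R=tool();print(s["time_s"],s["tcp_pos"],np.degrees(np.arctan2(R[1,1],R[0,1])),s["joints"])
cv2.imwrite("pics/w5r.png",rectify(p,-.105,-.035)[:,:,::-1])
E
```

```text
13.4 [ 0.57595131 -0.15965868  0.21272676] 137.24131617292778 [  3.06892995  15.04645766 -11.50317112  -0.27205523 -64.07367953
 -45.70586567]
```

View pics/w5r.png

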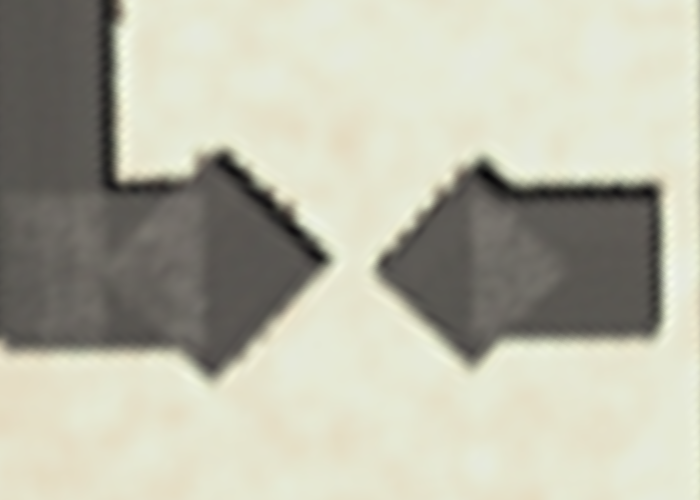

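Rectified view: pointer tip (328,260) against mark tip (378,266), so they line up within about 0.6 mm. The jar stands right in front of the mouth, so the tins need a bent path around it. I'll write a path helper that treats the fingers as a cradle, 60 mm open, behind the tin.

```bash
cat >> h.py <<'E'
def pose(tin,phi,back=0,z=.064):
    f=np.radians(phi);F=np.array([np.sin(f),-np.cos(f)]);t=np.array(tin)-(.0417+back)*F
    return [t[0],t[1],z],180+phi
def rows(wps,n=5):
    "wps: list of (P,yaw); last row at each; prints units"
    for P,y in wps:
        d,rv=go(P,y);print(list(d),list(rv),"OUT" if max(abs(d).max(),abs(rv).max())>1 else "")
def tins(p,ylo=-.4):
    C=cloud(p);b=((C[...,2]>.086)&(C[...,2]<.1)&(C[...,0]>.2)&(C[...,0]<.7)&(C[...,1]>ylo)&(C[...,1]<.52)).astype(np.uint8);n,l,st,_=cv2.connectedComponentsWithStats(b)
    for i in range(1,n):
        if st[i,4]>150:
            c,rad=cv2.minEnclosingCircle(C[l==i][:,:2].astype(np.float32)*1000);print("tin",np.round(c,1),round(rad,1),st[i,4],"G",np.round(toG(np.array(c)/1000)*1000,1),p["color"][l==i].mean(0).round())
def st():
    s,R=tool();print("t",round(float(s["time_s"]),2),"tcp",np.round(s["tcp_pos"],4),"G",np.round(toG(s["tcp_pos"])*1000,1),"phi",round(np.degrees(np.arctan2(R[1,1],R[0,1]))%360-180,1),"F",np.round(s["contact_force"],1),"w",round(float(s["gripper_width"]),4))
E
python3 - <<'E'
from h import *
st();P,y=pose((.469,.163),33,.012,.2);print(P,y);print(go(P,y),go([.5,.02,.21],176))
E
```

```text
t 13.4 tcp [ 0.576  -0.1597  0.2127] G [ -5.9 -71.1] phi -42.8 F [-0.9 -0.4 -0.3] w 0.0438
[np.float64(0.439752883819693), np.float64(0.20803660949866928), 0.2] 213
(array([0.104, 2.33 , 1.184]), array([-1.683,  0.004, -0.016])) (array([0.028, 1.185, 0.536]), array([-0.861, -0.001, -0.015]))
```

>>> send_rows(
  plan=[
    [[0,0.2,0.1],[0,0,0]],
    [[0,0.4,0.2],[0,0,0]],
    [[0,0.6,0.3],[0,0,0]],
    [[0,0.8,0.4],[0,0,0]],
    [[0,1.0,0.5],[0,0,0]],
  ],
  jaw=0.364,
)

```text
time_s: 13.9
tcp_pos: [0.5156, -0.0024, 0.214]
eef_rot: [114.7, 89.3, 161.9]
contact_force: [0.4, 1.2, 0.7]
gripper_width: 0.0599
```

>>> send_rows(
  plan=[
    [[0,0.2,0.1],[0,0,0]],
    [[0,0.4,0.2],[0,0,0]],
    [[0,0.6,0.3],[0,0,0]],
    [[0,0.8,0.4],[0,0,0]],
    [[0,1.0,0.5],[0,0,0]],
  ],
)

```text
time_s: 14.4
tcp_pos: [0.4554, 0.1548, 0.2154]
eef_rot: [113.4, 89.4, 160.6]
contact_force: [0.7, 0.3, 0.3]
gripper_width: 0.0594
```

>>> send_rows(
  plan=[
    [[0,0.07,0.04],[-0.17,0,0]],
    [[0,0.13,0.08],[-0.34,0,0]],
    [[0,0.2,0.11],[-0.5,0,0]],
    [[0,0.27,0.15],[-0.67,0,0]],
    [[0,0.33,0.18],[-0.84,0,0]],
  ],
)

```text
time_s: 14.9
tcp_pos: [0.437, 0.2079, 0.2159]
eef_rot: [74.4, 89.4, 159.7]
contact_force: [-0.4, 0.7, -0.4]
gripper_width: 0.0602
```

>>> send_rows(
  plan=[
    [[0,0,0],[-0.17,0,0]],
    [[0,0,0],[-0.34,0,0]],
    [[0,0,0],[-0.5,0,0]],
    [[0,0,0],[-0.67,0,0]],
    [[0,0,0],[-0.84,0,0]],
  ],
)

```text
time_s: 15.4
tcp_pos: [0.4367, 0.207, 0.2159]
eef_rot: [36.9, 89.4, 160.3]
contact_force: [0.3, 0.3, 0.1]
gripper_width: 0.0594
```

Run:
```python
from h import *
st();rows([pose((.469,.163),33,.012,.2),pose((.469,.163),33,.012)])
p=r.capture("side");tins(p)
```

```text
t 15.4 tcp [0.4367 0.207  0.2159] G [-171.6  284.4] phi 33.4 F [0.3 0.3 0.1] w 0.0594
[np.float64(0.106), np.float64(-0.021), np.float64(-0.006)] [np.float64(0.009), np.float64(0.011), np.float64(-0.009)] 
[np.float64(1.012), np.float64(-0.027), np.float64(-0.014)] [np.float64(0.009), np.float64(0.011), np.float64(-0.009)] OUT
tin [343.4 465.2] 47.0 557 G [-283.5  535.1] [201. 107. 126.]
tin [622.2 313.6] 48.2 544 G [  5.6 404.3] [162. 150. 135.]
tin [469.6 306.9] 47.5 498 G [-146.1  386.4] [106.  98.  88.]
tin [469.5 163.5] 45.8 748 G [-135.7  243.4] [163. 153. 138.]
tin [311.9 220. ] 46.6 773 G [-297.   288.2] [192.  99. 118.]
```

>>> send_rows(
  plan=[
    [[0.2,-0.02,0],[0,0,0]],
    [[0.4,-0.02,-0.01],[0,0,0]],
    [[0.6,-0.03,-0.01],[0,0.01,-0.01]],
    [[0.8,-0.03,-0.01],[0,0.01,-0.01]],
    [[1.0,-0.03,-0.01],[0.01,0.01,-0.01]],
  ],
)

```text
time_s: 15.95
tcp_pos: [0.4396, 0.2083, 0.0651]
eef_rot: [-61.0, 89.9, 62.2]
contact_force: [0.2, -0.0, 0.3]
gripper_width: 0.0598
```

Run:
```python
from h import *
st();E=G(.002,.06);print(E)
A=np.array([.469,.163]);M=np.array([.48,.11])
rows([pose(A,33),pose(A*.5+M*.5,34),pose(M,36),pose(M*.8+E*.2,36),pose(M*.6+E*.4,36),pose(M*.4+E*.6,36),pose(M*.2+E*.8,36)])
```

```text
t 15.95 tcp [0.4396 0.2083 0.0651] G [-168.8  285.9] phi 33.2 F [ 0.2 -0.   0.3] w 0.0598
[ 0.59338892 -0.02950761]
[np.float64(0.007), np.float64(0.001), np.float64(-0.082)] [np.float64(0.005), np.float64(0.001), np.float64(0.003)] 
[np.float64(0.007), np.float64(0.072), np.float64(-0.25)] [np.float64(-0.017), np.float64(0.001), np.float64(0.003)] 
[np.float64(0.007), np.float64(0.147), np.float64(-0.418)] [np.float64(-0.061), np.float64(0.001), np.float64(0.003)] 
[np.float64(0.006), np.float64(0.123), np.float64(-0.656)] [np.float64(-0.061), np.float64(0.001), np.float64(0.003)] 
[np.float64(0.006), np.float64(0.099), np.float64(-0.895)] [np.float64(-0.061), np.float64(0.001), np.float64(0.003)] 
[np.float64(0.006), np.float64(0.074), np.float64(-1.133)] [np.float64(-0.061), np.float64(0.001), np.float64(0.003)] OUT
[np.float64(0.006), np.float64(0.05), np.float64(-1.372)] [np.float64(-0.061), np.float64(0.001), np.float64(0.003)] OUT
```

>>> send_rows(
  plan=[
    [[0,0,-0.08],[0,0,0]],
    [[0,0.035,-0.165],[-0.01,0,0]],
    [[0,0.07,-0.25],[-0.02,0,0]],
    [[0,0.11,-0.335],[-0.04,0,0]],
    [[0,0.147,-0.418],[-0.06,0,0]],
  ],
)

```text
time_s: 16.45
tcp_pos: [0.4564, 0.1429, 0.0664]
eef_rot: [-75.5, 89.8, 50.3]
contact_force: [-1.2, 1.1, 0.2]
gripper_width: 0.0596
```

Run:
```python
from h import *
st();E=G(.002,.06)
p=r.capture("side");tins(p)
M=np.array([.48,.11])
rows([pose(M*(1-k)+E*k,36) for k in(.15,.3,.45,.6,.75)])
```

```text
t 16.45 tcp [0.4564 0.1429 0.0664] G [-147.2  222. ] phi 35.9 F [-1.2  1.1  0.2] w 0.0596
tin [476.3 462. ] 49.9 450 G [-150.7  541.7] [204. 109. 129.]
tin [343.9 465.2] 46.8 555 G [-283.   535.1] [205. 110. 130.]
tin [626.2 311.3] 47.4 542 G [  9.8 402.3] [164. 152. 137.]
tin [459.6 306. ] 45.7 304 G [-156.1  384.8] [156. 146. 132.]
tin [310.8 220.3] 45.9 776 G [-298.1  288.4] [202. 108. 129.]
tin [481.5 104.4] 45.9 670 G [-119.4  185.3] [161. 151. 137.]
[np.float64(0.015), np.float64(-0.016), np.float64(-0.165)] [np.float64(-0.002), np.float64(0.001), np.float64(0.004)] 
[np.float64(0.014), np.float64(-0.026), np.float64(-0.344)] [np.float64(-0.002), np.float64(0.001), np.float64(0.004)] 
[np.float64(0.014), np.float64(-0.036), np.float64(-0.524)] [np.float64(-0.002), np.float64(0.001), np.float64(0.004)] 
[np.float64(0.014), np.float64(-0.046), np.float64(-0.703)] [np.float64(-0.002), np.float64(0.001), np.float64(0.004)] 
[np.float64(0.014), np.float64(-0.057), np.float64(-0.883)] [np.float64(-0.002), np.float64(0.001), np.float64(0.004)]
```

>>> send_rows(
  plan=[
    [[0.01,-0.015,-0.16],[0,0,0]],
    [[0.01,-0.026,-0.34],[0,0,0]],
    [[0.01,-0.036,-0.52],[0,0,0]],
    [[0.01,-0.046,-0.66],[0,0,0]],
    [[0.01,-0.05,-0.77],[0,0,0]],
  ],
)

```text
time_s: 17.0
tcp_pos: [0.531, 0.0509, 0.066]
eef_rot: [-80.6, 89.7, 45.1]
contact_force: [-2.1, 3.2, 2.8]
gripper_width: 0.0595
```

Run:
```python
from h import *
st()
for n in("side","top"): p=r.capture(n);tins(p)
E=G(.002,.06);M=np.array([.48,.11])
rows([pose(M*(1-k)+E*k,a) for k,a in((.72,31),(.81,24),(.9,17),(.97,9),(1,1))])
rows([pose(G(.002,y),-4.2) for y in (.06,.04,.02,0,-.02,-.04,-.05)])
```

```text
t 17.0 tcp [0.531  0.0509 0.066 ] G [-66.1 135.7] phi 35.8 F [-2.1  3.2  2.8] w 0.0595
tin [474.8 460.1] 47.3 503 G [-152.1  539.6] [207. 112. 132.]
tin [343.2 465.9] 47.3 553 G [-283.8  535.7] [208. 113. 133.]
tin [467.5 306.8] 46.9 612 G [-148.2  386.1] [143. 133. 120.]
tin [309.5 219.5] 46.6 783 G [-299.3  287.6] [169.  78.  93.]
tin [554.   15.5] 45.4 647 G [-40.6 102. ] [166. 155. 140.]
tin [625.  311.4] 44.9 891 G [  8.5 402.3] [164. 155. 142.]
tin [558.9  -5.8] 38.1 276 G [-34.1  81.1] [173. 162. 148.]
tin [475.3 460.3] 44.6 804 G [-151.6  539.8] [193. 116. 135.]
tin [345.9 464.2] 44.8 977 G [-280.9  534.3] [190. 115. 135.]
[np.float64(0.012), np.float64(-0.028), np.float64(-0.064)] [np.float64(0.104), np.float64(0.001), np.float64(0.005)] 
[np.float64(0.012), np.float64(-0.068), np.float64(-0.176)] [np.float64(0.26), np.float64(0.001), np.float64(0.005)] 
[np.float64(0.012), np.float64(-0.107), np.float64(-0.293)] [np.float64(0.416), np.float64(0.001), np.float64(0.005)] 
[np.float64(0.012), np.float64(-0.148), np.float64(-0.392)] [np.float64(0.593), np.float64(0.002), np.flo
[... 262 characters left out ...]
4(0.012), np.float64(-0.118), np.float64(-0.565)] [np.float64(0.887), np.float64(0.002), np.float64(0.005)] 
[np.float64(0.012), np.float64(-0.032), np.float64(-0.667)] [np.float64(0.887), np.float64(0.002), np.float64(0.005)] 
[np.float64(0.011), np.float64(0.053), np.float64(-0.769)] [np.float64(0.887), np.float64(0.002), np.float64(0.005)] 
[np.float64(0.011), np.float64(0.139), np.float64(-0.872)] [np.float64(0.887), np.float64(0.002), np.float64(0.005)] 
[np.float64(0.01), np.float64(0.224), np.float64(-0.974)] [np.float64(0.887), np.float64(0.002), np.float64(0.005)] 
[np.float64(0.01), np.float64(0.267), np.float64(-1.025)] [np.float64(0.887), np.float64(0.002), np.float64(0.005)] OUT
```

>>> send_rows(
  plan=[
    [[0.01,-0.03,-0.064],[0.1,0,0]],
    [[0.01,-0.07,-0.176],[0.26,0,0]],
    [[0.01,-0.107,-0.293],[0.42,0,0]],
    [[0.01,-0.148,-0.392],[0.59,0,0]],
    [[0.01,-0.183,-0.447],[0.77,0,0]],
  ],
)

```text
time_s: 17.6
tcp_pos: [0.5934, 0.0119, 0.0653]
eef_rot: [-56.1, 89.7, 34.5]
contact_force: [-1.3, 1.7, 1.1]
gripper_width: 0.0598
```

Run:
```python
from h import *
st()
for n in("side",): p=r.capture(n);tins(p)
rows([pose(G(.002,y),-4.2) for y in (.055,.035,.015,-.005,-.025,-.045,-.065,-.085)])
```

```text
t 17.6 tcp [0.5934 0.0119 0.0653] G [ -1.  101.3] phi 0.6 F [-1.3  1.7  1.1] w 0.0598
tin [634.3 504.8] 66.3 180 G [  3.7 595.9] [59. 31. 12.]
tin [474.7 460.9] 46.8 499 G [-152.3  540.4] [210. 115. 135.]
tin [344.3 464.6] 46.9 553 G [-282.6  534.6] [211. 115. 135.]
tin [623.1 312.9] 46.8 545 G [  6.6 403.7] [170. 158. 142.]
tin [468.7 307.8] 46.9 614 G [-147.1  387.3] [107.  99.  89.]
tin [307.6 219.9] 47.8 775 G [-301.3  287.8] [150.  60.  72.]
tin [600.4 -29. ] 52.7 833 G [ 9. 61.] [155. 145. 132.]
[np.float64(0.009), np.float64(-0.011), np.float64(-0.031)] [np.float64(0.097), np.float64(0.004), np.float64(0.006)] 
[np.float64(0.008), np.float64(-0.001), np.float64(-0.164)] [np.float64(0.097), np.float64(0.004), np.float64(0.006)] 
[np.float64(0.008), np.float64(0.009), np.float64(-0.297)] [np.float64(0.097), np.float64(0.004), np.float64(0.006)] 
[np.float64(0.007), np.float64(0.02), np.float64(-0.43)] [np.float64(0.097), np.float64(0.004), np.float64(0.006)] 
[np.float64(0.007), np.float64(0.03), np.float64(-0.563)] [np.float64(0.097), np.float64(0.004), np.float64(0.006)] 
[np.float64(0.006), np.float64(0.04), np.float64(-0.695)] [np.float64(0.097), np.float64(0.004), np.float64(0.006)] 
[np.float64(0.006), np.float64(0.05), np.float64(-0.828)] [np.float64(0.097), np.float64(0.004), np.float64(0.006)] 
[np.float64(0.006), np.float64(0.06), np.float64(-0.961)] [np.float64(0.097), np.float64(0.004), np.float64(0.006)]
```

>>> send_rows(
  plan=[
    [[0.005,-0.01,-0.1],[0.1,0,0]],
    [[0.005,0,-0.24],[0.1,0,0]],
    [[0.005,0.01,-0.38],[0.1,0,0]],
    [[0.005,0.025,-0.52],[0.1,0,0]],
    [[0.005,0.035,-0.65],[0.1,0,0]],
  ],
)

```text
time_s: 18.15
tcp_pos: [0.5893, -0.0859, 0.0652]
eef_rot: [-58.0, 89.6, 27.8]
contact_force: [0.5, 2.3, 0.7]
gripper_width: 0.0599
```

Run:
```python
from h import *
st()
for n in("side","top"): p=r.capture(n);tins(p)
```

```text
t 18.15 tcp [ 0.5893 -0.0859  0.0652] G [2.  3.4] phi -4.2 F [0.5 2.3 0.7] w 0.0599
tin [632.6 497.3] 66.5 167 G [  2.5 588.3] [61. 32. 12.]
tin [475.3 461.9] 47.8 500 G [-151.8  541.5] [212. 117. 138.]
tin [346.5 464.5] 48.1 556 G [-280.4  534.6] [212. 117. 137.]
tin [623.5 310.8] 47.6 541 G [  7.1 401.6] [174. 162. 146.]
tin [467.2 309.2] 47.8 613 G [-148.7  388.5] [173. 161. 147.]
tin [311.1 219.7] 46.1 777 G [-297.8  287.9] [176.  82.  97.]
tin [ 590.5 -125.1] 51.1 939 G [  6.1 -35.5] [162. 153. 139.]
tin [ 313.8 -399.4] 36.1 151 G [-249.8 -329.4] [204. 196. 174.]
tin [626.1 310.2] 44.9 886 G [  9.7 401.2] [170. 161. 147.]
tin [ 573.1 -152. ] 37.4 285 G [ -9.3 -63.7] [179. 169. 155.]
tin [475.9 460.1] 44.3 938 G [-151.1  539.7] [197. 118. 138.]
tin [468.5 306.2] 44.1 924 G [-147.1  385.6] [172. 164. 150.]
tin [344.5 464.4] 44.8 982 G [-282.4  534.3] [197. 119. 139.]
tin [311.3 239. ] 38.5 280 G [-299.   307.1] [195. 124. 144.]
```

>>> send_rows(
  plan=[
    [[0,0,-0.08],[0,0,0]],
    [[0,0,-0.15],[0,0,0]],
    [[0,0,-0.15],[0,0,0]],
    [[0,0,0],[0,0,0]],
    [[0,0,0.15],[0,0,0]],
  ],
)

```text
time_s: 18.75
tcp_pos: [0.5902, -0.0647, 0.0649]
eef_rot: [-57.8, 89.7, 27.8]
contact_force: [0.7, -0.1, -0.6]
gripper_width: 0.0594
```

>>> send_rows(
  plan=[
    [[-0.15,0,0.2],[0,0,0]],
    [[-0.35,0,0.4],[0,0,0]],
    [[-0.55,0,0.6],[0,0,0]],
    [[-0.75,0,0.8],[0,0,0]],
    [[-0.95,0,1.0],[0,0,0]],
  ],
)

```text
time_s: 19.25
tcp_pos: [0.6006, 0.0858, 0.2092]
eef_rot: [-60.2, 89.7, 25.4]
contact_force: [1.2, -0.3, -0.5]
gripper_width: 0.0601
```

>>> send_rows(
  plan=[
    [[0,0.11,0.2],[0,0,0]],
    [[0,0.22,0.4],[0,0,0]],
    [[0,0.33,0.6],[0,0,0]],
    [[0,0.44,0.8],[0,0,0]],
    [[0,0.55,1.0],[0,0,0]],
  ],
)

```text
time_s: 19.75
tcp_pos: [0.5288, 0.243, 0.2092]
eef_rot: [-62.6, 89.7, 23.1]
contact_force: [0.9, 0.0, 0.1]
gripper_width: 0.0597
```

>>> send_rows(
  plan=[
    [[0,0.11,0.14],[-0.06,0,0]],
    [[0,0.22,0.28],[-0.12,0,0]],
    [[0,0.33,0.42],[-0.18,0,0]],
    [[0,0.44,0.56],[-0.24,0,0]],
    [[0,0.52,0.7],[-0.3,0,0]],
  ],
)

```text
time_s: 20.25
tcp_pos: [0.4578, 0.3544, 0.2093]
eef_rot: [-78.5, 89.7, 20.8]
contact_force: [-0.5, -0.4, 0.4]
gripper_width: 0.0595
```

Run:
```python
from h import *
st()
for n in("side","top"): p=r.capture(n);tins(p)
B=(.468,.306);rows([pose(B,10,.014,.19),pose(B,10,.014,.066)])
```

```text
t 20.25 tcp [0.4578 0.3544 0.2093] G [-161.4  433. ] phi 9.3 F [-0.5 -0.4  0.4] w 0.0595
tin [632.9 500.6] 66.5 165 G [  2.5 591.6] [54. 28. 11.]
tin [477.2 459.9] 47.7 459 G [-149.7  539.5] [171.  84.  99.]
tin [345.2 463.7] 47.4 555 G [-281.7  533.7] [146.  62.  73.]
tin [624.6 313. ] 47.8 545 G [  8.1 403.8] [159. 148. 133.]
tin [465.6 307. ] 47.6 606 G [-150.1  386.2] [159. 148. 134.]
tin [311.4 220. ] 45.9 776 G [-297.5  288.2] [205. 109. 130.]
tin [ 583.3 -154.7] 45.1 1084 G [  1.1 -65.6] [167. 156. 141.]
tin [625.5 310.3] 44.4 890 G [  9.2 401.2] [152. 144. 132.]
tin [ 583.1 -155.3] 44.2 892 G [  0.9 -66.2] [162. 154. 141.]
tin [468.7 306.4] 44.5 926 G [-147.   385.9] [154. 147. 135.]
tin [345.4 464.8] 45.0 751 G [-281.6  534.8] [138.  69.  81.]
tin [311.7 219.3] 44.4 973 G [-297.1  287.5] [179. 115. 133.]
[np.float64(0.128), np.float64(-0.009), np.float64(0.033)] [np.float64(-0.013), np.float64(0.002), np.float64(0.006)] 
[np.float64(0.954), np.float64(-0.005), np.float64(0.032)] [np.float64(-0.013), np.float64(0.002), np.float64(0.006)]
```

>>> send_rows(
  plan=[
    [[0.2,0,0.02],[0,0,0]],
    [[0.4,0,0.03],[0,0,0]],
    [[0.6,0,0.03],[-0.01,0,0]],
    [[0.8,0,0.03],[-0.01,0,0]],
    [[0.95,0,0.03],[-0.01,0,0.01]],
  ],
)

```text
time_s: 20.85
tcp_pos: [0.4571, 0.3594, 0.0648]
eef_rot: [93.2, 89.7, -167.0]
contact_force: [-0.1, -0.1, 0.9]
gripper_width: 0.0599
```

Run:
```python
from h import *
st()
rows([pose((.468+(.306-y)*.06,y),a) for y,a in((.302,10),(.280,12),(.256,14),(.232,16),(.208,18))])
```

```text
t 20.85 tcp [0.4571 0.3594 0.0648] G [-162.4  437.8] phi 9.8 F [-0.1 -0.1  0.9] w 0.0599
[np.float64(0.005), np.float64(-0.007), np.float64(-0.111)] [np.float64(-0.004), np.float64(-0.0), np.float64(-0.006)] 
[np.float64(0.005), np.float64(0.019), np.float64(-0.258)] [np.float64(-0.048), np.float64(-0.0), np.float64(-0.006)] 
[np.float64(0.006), np.float64(0.046), np.float64(-0.418)] [np.float64(-0.093), np.float64(-0.0), np.float64(-0.006)] 
[np.float64(0.006), np.float64(0.074), np.float64(-0.578)] [np.float64(-0.137), np.float64(-0.0), np.float64(-0.006)] 
[np.float64(0.006), np.float64(0.101), np.float64(-0.738)] [np.float64(-0.182), np.float64(0.0), np.float64(-0.006)]
```

>>> send_rows(
  plan=[
    [[0,-0.005,-0.11],[0,0,0]],
    [[0,0.02,-0.258],[-0.05,0,0]],
    [[0,0.045,-0.418],[-0.09,0,0]],
    [[0,0.074,-0.578],[-0.14,0,0]],
    [[0,0.1,-0.738],[-0.18,0,0]],
  ],
)

```text
time_s: 21.35
tcp_pos: [0.4614, 0.2465, 0.0656]
eef_rot: [75.7, 89.8, -176.3]
contact_force: [0.3, 1.3, -0.8]
gripper_width: 0.0599
```

Run:
```python
from h import *
st();p=r.capture("side");tins(p,.0)
rows([pose((.468+(.306-y)*.06,y),a) for y,a in((.189,21),(.169,24),(.149,27),(.129,31),(.110,35))])
```

```text
t 21.35 tcp [0.4614 0.2465 0.0656] G [-149.8  325.6] phi 18.0 F [ 0.3  1.3 -0.8] w 0.0599
tin [470.5 460.3] 46.1 273 G [-156.5  539.5] [198. 105. 124.]
tin [344.5 465.8] 47.7 545 G [-282.5  535.7] [185.  93. 109.]
tin [623.2 313.5] 47.1 502 G [  6.6 404.3] [163. 152. 137.]
tin [482.8 205.1] 54.2 687 G [-125.4  285.9] [149. 140. 127.]
tin [312.8 220.2] 46.2 776 G [-296.1  288.5] [209. 113. 135.]
[np.float64(0.009), np.float64(0.032), np.float64(-0.096)] [np.float64(-0.066), np.float64(0.0), np.float64(-0.007)] 
[np.float64(0.009), np.float64(0.081), np.float64(-0.227)] [np.float64(-0.133), np.float64(0.0), np.float64(-0.007)] 
[np.float64(0.009), np.float64(0.129), np.float64(-0.358)] [np.float64(-0.2), np.float64(0.001), np.float64(-0.007)] 
[np.float64(0.01), np.float64(0.181), np.float64(-0.491)] [np.float64(-0.288), np.float64(0.001), np.float64(-0.007)] 
[np.float64(0.01), np.float64(0.232), np.float64(-0.619)] [np.float64(-0.377), np.float64(0.001), np.float64(-0.007)]
```

>>> send_rows(
  plan=[
    [[0.005,0.032,-0.096],[-0.07,0,0]],
    [[0.005,0.08,-0.227],[-0.13,0,0]],
    [[0.005,0.13,-0.358],[-0.2,0,0]],
    [[0.01,0.18,-0.49],[-0.29,0,0]],
    [[0.01,0.232,-0.619],[-0.377,0,0]],
  ],
)

```text
time_s: 21.9
tcp_pos: [0.4569, 0.1439, 0.0652]
eef_rot: [51.9, 89.8, 177.0]
contact_force: [0.0, 2.3, 3.0]
gripper_width: 0.06
```

Run:
```python
from h import *
st();p=r.capture("side");tins(p,.0)
E=G(.002,.06);M=np.array([.48,.11])
rows([pose(M*(1-k)+E*k,36) for k in(.13,.26,.39,.52,.65)])
```

```text
t 21.9 tcp [0.4569 0.1439 0.0652] G [-146.8  222.9] phi 35.1 F [0.  2.3 3. ] w 0.06
tin [475.5 462.1] 48.5 458 G [-151.6  541.7] [205. 110. 130.]
tin [345.2 463.4] 47.6 559 G [-281.6  533.4] [205. 110. 130.]
tin [624.3 311.5] 46.7 540 G [  7.8 402.3] [164. 152. 137.]
tin [309.5 221.4] 47.8 781 G [-299.5  289.5] [204. 109. 131.]
tin [482.6 110.8] 48.6 648 G [-118.7  191.8] [158. 148. 135.]
[np.float64(0.005), np.float64(-0.022), np.float64(-0.142)] [np.float64(-0.015), np.float64(0.002), np.float64(-0.006)] 
[np.float64(0.004), np.float64(-0.032), np.float64(-0.297)] [np.float64(-0.015), np.float64(0.002), np.float64(-0.006)] 
[np.float64(0.004), np.float64(-0.042), np.float64(-0.453)] [np.float64(-0.015), np.float64(0.002), np.float64(-0.006)] 
[np.float64(0.004), np.float64(-0.053), np.float64(-0.608)] [np.float64(-0.015), np.float64(0.002), np.float64(-0.006)] 
[np.float64(0.003), np.float64(-0.063), np.float64(-0.763)] [np.float64(-0.015), np.float64(0.002), np.float64(-0.006)]
```

>>> send_rows(
  plan=[
    [[0.005,-0.02,-0.142],[-0.01,0,0]],
    [[0.005,-0.032,-0.297],[-0.01,0,0]],
    [[0.005,-0.042,-0.453],[-0.01,0,0]],
    [[0.005,-0.052,-0.608],[-0.01,0,0]],
    [[0.005,-0.063,-0.763],[-0.015,0,0]],
  ],
)

```text
time_s: 22.45
tcp_pos: [0.5296, 0.0523, 0.0645]
eef_rot: [66.0, 89.7, -168.1]
contact_force: [-2.0, 3.9, 3.2]
gripper_width: 0.0601
```

>>> send_rows(
  plan=[
    [[0.01,-0.03,-0.064],[0.1,0,0]],
    [[0.01,-0.07,-0.176],[0.26,0,0]],
    [[0.01,-0.107,-0.293],[0.42,0,0]],
    [[0.01,-0.148,-0.392],[0.59,0,0]],
    [[0.01,-0.183,-0.447],[0.77,0,0]],
  ],
)

```text
time_s: 22.95
tcp_pos: [0.5921, 0.0133, 0.0635]
eef_rot: [101.0, 89.8, -168.1]
contact_force: [0.1, 0.2, 0.3]
gripper_width: 0.0601
```

Run:
```python
from h import *
st();p=r.capture("side");tins(p)
rows([pose(G(.002,y),-4.2) for y in (.055,.035,.015,-.005,-.025,-.045,-.065,-.085)])
```

```text
t 22.95 tcp [0.5921 0.0133 0.0635] G [ -2.5 102.6] phi 0.9 F [0.1 0.2 0.3] w 0.0601
tin [633.3 505.8] 66.4 180 G [  2.6 596.8] [60. 32. 12.]
tin [473.1 461.5] 48.1 504 G [-154.   540.9] [209. 114. 135.]
tin [347.6 463.4] 48.8 557 G [-279.2  533.5] [210. 115. 135.]
tin [624.3 310.2] 46.9 544 G [  7.9 401. ] [170. 158. 142.]
tin [309.9 220. ] 46.2 784 G [-299.   288.1] [150.  60.  72.]
tin [597.9 -25.9] 52.1 814 G [ 6.2 63.9] [156. 146. 133.]
tin [ 584.4 -154.8] 46.1 1087 G [  2.2 -65.6] [177. 166. 151.]
[np.float64(-0.004), np.float64(-0.02), np.float64(-0.04)] [np.float64(0.102), np.float64(-0.002), np.float64(-0.004)] 
[np.float64(-0.004), np.float64(-0.009), np.float64(-0.173)] [np.float64(0.102), np.float64(-0.002), np.float64(-0.004)] 
[np.float64(-0.004), np.float64(0.001), np.float64(-0.306)] [np.float64(0.102), np.float64(-0.002), np.float64(-0.004)] 
[np.float64(-0.003), np.float64(0.012), np.float64(-0.439)] [np.float64(0.102), np.float64(-0.002), np.float64(-0.004)] 
[np.float64(-0.003), np.float64(0.023), np.float64(-0.572)] [np.float64(0.102), np.float64(-0.002), np.float64(-0.004)] 
[np.float64(-0.003), np.float64(0.033), np.float64(-0.705)] [np.float64(0.102), np.float64(-0.002), np.float64(-0.004)] 
[np.float64(-0.003), np.float64(0.044), np.float64(-0.838)] [np.float64(0.102), np.float64(-0.002), np.float64(-0.004)] 
[np.float64(-0.003), np.float64(0.055), np.float64(-0.971)] [np.float64(0.102), np.float64(-0.002), np.float64(-0.004)]
```

>>> send_rows(
  plan=[
    [[0,-0.02,-0.1],[0.1,0,0]],
    [[0,-0.005,-0.22],[0.1,0,0]],
    [[0,0.01,-0.35],[0.1,0,0]],
    [[0,0.02,-0.48],[0.1,0,0]],
    [[0,0.03,-0.6],[0.1,0,0]],
  ],
)

```text
time_s: 23.5
tcp_pos: [0.5881, -0.0779, 0.0636]
eef_rot: [104.2, 89.8, -169.7]
contact_force: [0.9, 2.8, -1.4]
gripper_width: 0.06
```

Run:
```python
from h import *
st();p=r.capture("side");tins(p)
rows([pose(G(.002,y),-4.2) for y in (-.03,-.06)])
for n in("side","top"):
    C=cloud(r.capture(n));
    for lo,hi in((.03,.08),(.08,.105),(.105,.13),(.13,.2)):
        m=(C[...,2]>lo)&(C[...,2]<hi)&(C[...,0]>.5)&(C[...,0]<.85)&(C[...,1]>.36)&(C[...,1]<.6)
        q=C[m];print(n,lo,m.sum(),q[:,:2].min(0) if len(q) else "",q[:,:2].max(0) if len(q) else "")
C=cloud(p);
```

```text
t 23.5 tcp [ 0.5881 -0.0779  0.0636] G [ 0.3 11.3] phi -3.9 F [ 0.9  2.8 -1.4] w 0.06
tin [633.8 506.8] 66.7 174 G [  3.  597.8] [60. 32. 12.]
tin [473.8 459.8] 46.9 505 G [-153.1  539.3] [212. 116. 137.]
tin [344.5 465. ] 48.4 554 G [-282.5  535. ] [213. 117. 138.]
tin [623.8 311. ] 46.4 551 G [  7.4 401.9] [172. 159. 144.]
tin [310.4 219.6] 46.0 774 G [-298.5  287.8] [170.  77.  91.]
tin [ 595.  -169.6] 86.6 2105 G [ 13.8 -79.6] [173. 163. 148.]
tin [ 313.  -398.9] 35.7 153 G [-250.6 -328.9] [203. 195. 172.]
[np.float64(-0.003), np.float64(-0.014), np.float64(0.017)] [np.float64(0.005), np.float64(-0.002), np.float64(-0.006)] 
[np.float64(-0.003), np.float64(-0.013), np.float64(-0.183)] [np.float64(0.005), np.float64(-0.002), np.float64(-0.006)] 
side 0.03 1102 [0.50084414 0.36018259] [0.80049552 0.59980566]
side 0.08 507 [0.50007178 0.42545493] [0.74417298 0.59973753]
side 0.105 449 [0.56695268 0.49370234] [0.72030153 0.59867108]
side 0.13 35 [0.56803745 0.49543339] [0.69302344 0.59275041]
top 0.03 1221 [0.50013888 0.36000149] [0.83047562 0.59989718]
top 0.08 814 [0.50005203 0.36008822] [0.82656482 0.59907489]
top 0.105 892 [0.56922552 0.36004298] [0.83004546 0.59997795]
top 0.13 1621 [0.56945099 0.36010582] [0.84996114 0.59399118]
```

>>> send_rows(
  plan=[
    [[0,0,-0.09],[0,0,0]],
    [[0,-0.01,-0.17],[0,0,0]],
    [[0,-0.01,-0.17],[0,0,0]],
    [[0,0,0],[0,0,0]],
    [[0,0,0.15],[0,0,0]],
  ],
)

```text
time_s: 24.15
tcp_pos: [0.5895, -0.0559, 0.0636]
eef_rot: [115.4, 89.7, -158.7]
contact_force: [0.4, -0.1, 0.0]
gripper_width: 0.0597
```

>>> send_rows(
  plan=[
    [[-0.2,0,0.2],[0,0,0]],
    [[-0.4,0,0.4],[0,0,0]],
    [[-0.6,0,0.6],[0,0,0]],
    [[-0.8,0,0.8],[0,0,0]],
    [[-1.0,0,1.0],[0,0,0]],
  ],
)

```text
time_s: 24.65
tcp_pos: [0.6006, 0.0952, 0.2148]
eef_rot: [120.5, 89.7, -153.6]
contact_force: [1.3, -0.4, 0.2]
gripper_width: 0.0597
```

>>> send_rows(
  plan=[
    [[0,-0.03,0.2],[0,0,0]],
    [[0,-0.06,0.4],[0,0,0]],
    [[0,-0.09,0.6],[0,0,0]],
    [[0,-0.13,0.8],[0,0,0]],
    [[0,-0.17,1.0],[0,0,0]],
  ],
)

```text
time_s: 25.15
tcp_pos: [0.6367, 0.2443, 0.2145]
eef_rot: [124.9, 89.7, -149.1]
contact_force: [0.3, 0.4, -0.2]
gripper_width: 0.0598
```

>>> send_rows(
  plan=[
    [[0,-0.03,0.15],[0.11,0,0]],
    [[0,-0.06,0.3],[0.22,0,0]],
    [[0,-0.09,0.45],[0.33,0,0]],
    [[0,-0.12,0.6],[0.44,0,0]],
    [[0,-0.16,0.75],[0.55,0,0]],
  ],
)

```text
time_s: 25.65
tcp_pos: [0.6684, 0.3558, 0.2139]
eef_rot: [155.1, 89.7, -143.8]
contact_force: [0.6, -0.2, 0.9]
gripper_width: 0.06
```

Run:
```python
from h import *
st()
for n in("side","top"):
    p=r.capture(n);tins(p);C=cloud(p)
    m=(C[...,2]>.1)&(C[...,2]<.14)&(C[...,1]>.2)&(C[...,1]<.45)&(C[...,0]>.68)&(C[...,0]<.95);q=C[m];print(n,m.sum(),np.percentile(q[:,0],[0,2,10]))
Cc=(.625,.310);rows([pose(Cc,-53,.014,.19),pose(Cc,-53,.014,.066)])
s,_=tool();print(s["joints"])
```

```text
t 25.65 tcp [0.6684 0.3558 0.2139] G [ 48.6 449.8] phi -28.9 F [ 0.6 -0.2  0.9] w 0.06
tin [634.3 507.1] 65.6 180 G [  3.5 598.1] [46. 24.  9.]
tin [474.7 462.5] 47.8 507 G [-152.4  542. ] [197. 104. 124.]
tin [343.9 464.4] 46.3 552 G [-282.9  534.4] [137.  55.  64.]
tin [625.7 310.5] 47.0 545 G [  9.3 401.4] [157. 146. 132.]
tin [312.  219.4] 45.7 781 G [-296.9  287.7] [205. 110. 130.]
tin [ 580.2 -192.3] 89.5 2317 G [   0.7 -103.3] [167. 157. 142.]
side 1067 [0.78185882 0.7848599  0.7906494 ]
tin [625.5 310.6] 44.6 884 G [  9.2 401.5] [157. 149. 136.]
tin [ 582.4 -193.8] 87.8 1777 G [   3.  -104.7] [167. 159. 146.]
tin [476.2 460.7] 45.0 938 G [-150.8  540.4] [182. 109. 128.]
tin [346.  464.4] 45.2 979 G [-280.9  534.5] [133.  62.  73.]
tin [312.1 219.5] 44.4 967 G [-296.7  287.8] [185. 119. 138.]
top 546 [0.80111777 0.80251605 0.80532365]
[np.float64(0.152), np.float64(-0.05), np.float64(-0.077)] [np.float64(0.538), np.float64(-0.007), np.float64(-0.002)] 
[np.float64(0.979), np.float64(-0.052), np.float64(-0.073)] [np.float64(0.538), np.float64(-0.007), np.float64(-0.002)] 
[ 4.27582272e+01  2.95744412e+01  1.06884611e+01 -4.09522065e-02
 -7.14423994e+01 -7.15228636e+01]
```

>>> send_rows(
  plan=[
    [[0,-0.01,-0.02],[0.11,0,0]],
    [[0,-0.02,-0.04],[0.22,0,0]],
    [[0,-0.03,-0.06],[0.33,0,0]],
    [[0,-0.04,-0.07],[0.44,0,0]],
    [[0,-0.05,-0.075],[0.53,0,0]],
  ],
)

```text
time_s: 26.25
tcp_pos: [0.6695, 0.3432, 0.2129]
eef_rot: [-178.0, 89.6, -140.8]
contact_force: [-0.3, 0.8, 0.6]
gripper_width: 0.0599
```

>>> send_rows(
  plan=[
    [[0.2,0,0],[0,0,0]],
    [[0.4,0,0],[0,0,0]],
    [[0.6,0,0],[0,0,0]],
    [[0.8,0,0],[0,0,0]],
    [[0.98,0,0],[0,0,0]],
  ],
)

```text
time_s: 26.75
tcp_pos: [0.6682, 0.3418, 0.0644]
eef_rot: [-176.8, 89.6, -139.5]
contact_force: [0.7, 0.1, 0.1]
gripper_width: 0.0599
```

Run:
```python
from h import *
st();c=np.array([.625,.3105]);D=np.array([.47,.20])
rows([pose(c*(1-k)+D*k,-53) for k in(0,.15,.3,.45,.6,.75,.9,1)])
```

```text
t 26.75 tcp [0.6682 0.3418 0.0644] G [ 49.4 435.8] phi -52.7 F [0.7 0.1 0.1] w 0.0599
[np.float64(0.003), np.float64(0.007), np.float64(-0.078)] [np.float64(0.007), np.float64(-0.009), np.float64(0.001)] 
[np.float64(0.005), np.float64(0.013), np.float64(-0.268)] [np.float64(0.007), np.float64(-0.009), np.float64(0.001)] 
[np.float64(0.006), np.float64(0.019), np.float64(-0.458)] [np.float64(0.007), np.float64(-0.009), np.float64(0.001)] 
[np.float64(0.007), np.float64(0.025), np.float64(-0.648)] [np.float64(0.007), np.float64(-0.009), np.float64(0.001)] 
[np.float64(0.009), np.float64(0.031), np.float64(-0.839)] [np.float64(0.007), np.float64(-0.009), np.float64(0.001)] 
[np.float64(0.01), np.float64(0.037), np.float64(-1.029)] [np.float64(0.007), np.float64(-0.009), np.float64(0.001)] OUT
[np.float64(0.012), np.float64(0.043), np.float64(-1.219)] [np.float64(0.007), np.float64(-0.009), np.float64(0.001)] OUT
[np.float64(0.013), np.float64(0.047), np.float64(-1.346)] [np.float64(0.007), np.float64(-0.009), np.float64(0.001)] OUT
```

>>> send_rows(
  plan=[
    [[0,0.005,-0.1],[0,0,0]],
    [[0,0.01,-0.25],[0,0,0]],
    [[0.005,0.02,-0.4],[0,0,0]],
    [[0.005,0.02,-0.55],[0,0,0]],
    [[0.005,0.025,-0.7],[0,0,0]],
  ],
)

```text
time_s: 27.25
tcp_pos: [0.5818, 0.2804, 0.0645]
eef_rot: [-173.7, 89.6, -136.3]
contact_force: [1.0, 0.6, -0.1]
gripper_width: 0.0595
```

>>> send_rows(
  plan=[
    [[0,0,-0.15],[0,0,0]],
    [[0,0.01,-0.3],[0,0,0]],
    [[0,0.01,-0.43],[0,0,0]],
    [[0.005,0.02,-0.54],[0,0,0]],
    [[0.005,0.02,-0.62],[0,0,0]],
  ],
)

```text
time_s: 27.75
tcp_pos: [0.5053, 0.2256, 0.0647]
eef_rot: [-172.4, 89.6, -134.9]
contact_force: [0.6, 0.2, -0.5]
gripper_width: 0.0601
```

Run:
```python
from h import *
st();tins(r.capture("side"),0)
```

```text
t 27.75 tcp [0.5053 0.2256 0.0647] G [-104.6  307.9] phi -52.5 F [ 0.6  0.2 -0.5] w 0.0601
tin [476.4 460. ] 46.9 503 G [-150.5  539.6] [204. 109. 129.]
tin [344.8 466.3] 47.5 550 G [-282.3  536.3] [154.  67.  79.]
tin [469.2 204.2] 54.3 710 G [-139.   283.9] [140. 131. 119.]
tin [313.6 218.7] 47.4 778 G [-295.2  287. ] [209. 113. 134.]
```

Run:
```python
from h import *
c=(.472,.2)
rows([pose(c,-52.5,.012),pose(c,-46,.018),pose(c,-38,.018),pose(c,-30,.018),pose(c,-22,.018)])
```

```text
[np.float64(0.003), np.float64(0.0), np.float64(0.09)] [np.float64(-0.001), np.float64(-0.01), np.float64(0.001)] 
[np.float64(0.003), np.float64(0.045), np.float64(0.127)] [np.float64(-0.146), np.float64(-0.01), np.float64(0.0)] 
[np.float64(0.003), np.float64(0.1), np.float64(0.117)] [np.float64(-0.324), np.float64(-0.01), np.float64(-0.001)] 
[np.float64(0.003), np.float64(0.153), np.float64(0.099)] [np.float64(-0.501), np.float64(-0.01), np.float64(-0.001)] 
[np.float64(0.003), np.float64(0.202), np.float64(0.074)] [np.float64(-0.679), np.float64(-0.01), np.float64(-0.002)]
```

>>> send_rows(
  plan=[
    [[0,0,0.09],[0,0,0]],
    [[0,0.045,0.127],[-0.146,0,0]],
    [[0,0.1,0.117],[-0.324,-0.005,0]],
    [[0,0.153,0.1],[-0.5,-0.01,0]],
    [[0,0.2,0.074],[-0.68,-0.01,0]],
  ],
)

```text
time_s: 28.3
tcp_pos: [0.4955, 0.2561, 0.0644]
eef_rot: [59.5, 89.9, 127.9]
contact_force: [0.7, 0.2, -0.5]
gripper_width: 0.06
```

>>> send_rows(
  plan=[
    [[0,0.055,0],[-0.18,0,0]],
    [[0,0.11,-0.01],[-0.36,0,0]],
    [[0,0.162,-0.03],[-0.53,0,0]],
    [[0,0.205,-0.05],[-0.69,0,0]],
    [[0,0.245,-0.075],[-0.84,0,0]],
  ],
)

```text
time_s: 28.8
tcp_pos: [0.4581, 0.2603, 0.0644]
eef_rot: [2.7, 89.9, 109.3]
contact_force: [0.1, 0.3, 0.1]
gripper_width: 0.0597
```

Run:
```python
from h import *
st();tins(r.capture("side"),0);tins(r.capture("top"),0)
c=np.array([.472,.2])
rows([pose((.472+(.2-y)*.09,y),a) for y,a in((.198,18),(.176,22),(.154,26),(.132,30),(.112,34))])
```

```text
t 28.8 tcp [0.4581 0.2603 0.0644] G [-154.2  339.1] phi 16.6 F [0.1 0.3 0.1] w 0.0597
tin [467.8 462.9] 45.4 220 G [-159.3  541.8] [197. 105. 124.]
tin [342.3 464.3] 47.1 555 G [-284.6  534.1] [181.  90. 106.]
tin [473. 198.] 46.4 708 G [-134.7  278.1] [162. 152. 137.]
tin [310.7 220.6] 46.7 774 G [-298.2  288.7] [208. 112. 134.]
tin [481.1 478. ] 38.0 272 G [-147.2  557.9] [180. 108. 125.]
tin [472.3 196.9] 43.9 874 G [-135.3  277. ] [165. 157. 144.]
tin [312.6 219.7] 44.6 970 G [-296.3  288. ] [186. 120. 138.]
[np.float64(0.003), np.float64(0.031), np.float64(-0.145)] [np.float64(-0.036), np.float64(0.001), np.float64(-0.001)] 
[np.float64(0.003), np.float64(0.079), np.float64(-0.291)] [np.float64(-0.125), np.float64(0.001), np.float64(-0.001)] 
[np.float64(0.003), np.float64(0.127), np.float64(-0.438)] [np.float64(-0.214), np.float64(0.001), np.float64(-0.0)] 
[np.float64(0.003), np.float64(0.174), np.float64(-0.586)] [np.float64(-0.303), np.float64(0.001), np.float64(-0.0)] 
[np.float64(0.003), np.float64(0.219), np.float64(-0.723)] [np.float64(-0.392), np.float64(0.001), np.float64(-0.0)]
```

>>> send_rows(
  plan=[
    [[0,0.031,-0.145],[-0.04,0,0]],
    [[0,0.08,-0.291],[-0.125,0,0]],
    [[0,0.127,-0.438],[-0.21,0,0]],
    [[0,0.174,-0.586],[-0.3,0,0]],
    [[0,0.22,-0.723],[-0.39,0,0]],
  ],
)

```text
time_s: 29.4
tcp_pos: [0.4578, 0.1466, 0.0646]
eef_rot: [-48.3, 89.9, 75.6]
contact_force: [1.0, 2.0, 0.3]
gripper_width: 0.0599
```

Run:
```python
from h import *
st();tins(r.capture("side"),0)
E=G(.002,.06);M=np.array([.48,.11])
rows([pose(M*(1-k)+E*k,36) for k in(.13,.26,.39,.52,.65)])
```

```text
t 29.4 tcp [0.4578 0.1466 0.0646] G [-146.1  225.7] phi 33.9 F [1.  2.  0.3] w 0.0599
tin [475.3 460. ] 47.9 458 G [-151.6  539.5] [204. 110. 130.]
tin [342.6 465.6] 46.9 552 G [-284.4  535.4] [206. 111. 130.]
tin [311.6 219.5] 46.0 782 G [-297.2  287.7] [205. 110. 131.]
tin [481.1 116.2] 51.0 658 G [-120.6  197.1] [157. 147. 133.]
[np.float64(0.002), np.float64(-0.007), np.float64(-0.152)] [np.float64(-0.043), np.float64(0.001), np.float64(-0.001)] 
[np.float64(0.002), np.float64(-0.021), np.float64(-0.307)] [np.float64(-0.043), np.float64(0.001), np.float64(-0.001)] 
[np.float64(0.002), np.float64(-0.034), np.float64(-0.463)] [np.float64(-0.043), np.float64(0.001), np.float64(-0.001)] 
[np.float64(0.001), np.float64(-0.048), np.float64(-0.618)] [np.float64(-0.043), np.float64(0.001), np.float64(-0.001)] 
[np.float64(0.001), np.float64(-0.062), np.float64(-0.773)] [np.float64(-0.043), np.float64(0.001), np.float64(-0.001)]
```

>>> send_rows(
  plan=[
    [[0,-0.007,-0.152],[-0.04,0,0]],
    [[0,-0.02,-0.307],[-0.04,0,0]],
    [[0,-0.034,-0.463],[-0.04,0,0]],
    [[0,-0.048,-0.618],[-0.04,0,0]],
    [[0,-0.062,-0.773],[-0.04,0,0]],
  ],
)

```text
time_s: 29.95
tcp_pos: [0.5309, 0.0528, 0.0642]
eef_rot: [31.9, 89.9, 157.6]
contact_force: [-0.9, 1.8, 1.2]
gripper_width: 0.0598
```

>>> send_rows(
  plan=[
    [[0,-0.03,-0.064],[0.1,0,0]],
    [[0,-0.07,-0.176],[0.26,0,0]],
    [[0,-0.107,-0.293],[0.42,0,0]],
    [[0,-0.148,-0.392],[0.59,0,0]],
    [[0,-0.183,-0.447],[0.77,0,0]],
  ],
)

```text
time_s: 30.45
tcp_pos: [0.5944, 0.0139, 0.064]
eef_rot: [58.9, 90.0, 149.4]
contact_force: [0.3, 0.2, 0.2]
gripper_width: 0.0598
```

Run:
```python
from h import *
st();tins(r.capture("side"))
rows([pose(G(.002,y),-4.2) for y in (.055,.035,.015,-.005,-.025,-.045)])
```

```text
t 30.45 tcp [0.5944 0.0139 0.064 ] G [ -0.2 103.3] phi 0.5 F [0.3 0.2 0.2] w 0.0598
tin [633.7 510.3] 66.5 168 G [  2.6 601.3] [59. 31. 12.]
tin [474.5 460.4] 47.5 502 G [-152.5  539.9] [210. 114. 135.]
tin [344.1 466.3] 47.0 549 G [-283.   536.2] [211. 115. 136.]
tin [311.9 219.3] 46.2 777 G [-297.   287.5] [150.  60.  72.]
tin [598.5 -25.1] 52.3 814 G [ 6.8 64.8] [156. 146. 133.]
tin [ 583.8 -192.9] 88.4 2315 G [   4.4 -103.6] [178. 167. 152.]
[np.float64(-0.0), np.float64(-0.005), np.float64(-0.044)] [np.float64(0.093), np.float64(0.0), np.float64(-0.0)] 
[np.float64(-0.0), np.float64(0.005), np.float64(-0.177)] [np.float64(0.093), np.float64(0.0), np.float64(-0.0)] 
[np.float64(-0.0), np.float64(0.015), np.float64(-0.31)] [np.float64(0.093), np.float64(0.0), np.float64(-0.0)] 
[np.float64(-0.0), np.float64(0.024), np.float64(-0.443)] [np.float64(0.093), np.float64(0.0), np.float64(-0.0)] 
[np.float64(-0.0), np.float64(0.034), np.float64(-0.576)] [np.float64(0.093), np.float64(0.0), np.float64(-0.0)] 
[np.float64(-0.0), np.float64(0.044), np.float64(-0.709)] [np.float64(0.093), np.float64(0.0), np.float64(-0.0)]
```

>>> send_rows(
  plan=[
    [[0,0,-0.1],[0.09,0,0]],
    [[0,0.007,-0.22],[0.09,0,0]],
    [[0,0.015,-0.34],[0.09,0,0]],
    [[0,0.025,-0.45],[0.09,0,0]],
    [[0,0.03,-0.54],[0.09,0,0]],
  ],
)

```text
time_s: 31.0
tcp_pos: [0.5909, -0.068, 0.064]
eef_rot: [-10.8, 90.0, 75.2]
contact_force: [0.3, 5.4, 0.3]
gripper_width: 0.0595
```

Run:
```python
from h import *
st();tins(r.capture("side"))
rows([pose(G(.002,y),-4.2) for y in (-.04,-.048)])
```

```text
t 31.0 tcp [ 0.5909 -0.068   0.064 ] G [ 2.3 21.4] phi -4.0 F [0.3 5.4 0.3] w 0.0595
tin [633.5 505.4] 66.6 169 G [  2.9 596.4] [60. 32. 12.]
tin [473.2 461.1] 46.9 502 G [-153.8  540.5] [212. 116. 137.]
tin [341.9 464.4] 46.9 556 G [-285.   534.2] [211. 116. 136.]
tin [312.9 219.2] 46.2 784 G [-295.9  287.5] [165.  72.  86.]
tin [ 596.1 -204.3] 129.5 3420 G [  17.5 -114.1] [176. 166. 151.]
[np.float64(-0.001), np.float64(0.0), np.float64(-0.12)] [np.float64(0.004), np.float64(0.0), np.float64(-0.001)] 
[np.float64(-0.001), np.float64(0.0), np.float64(-0.174)] [np.float64(0.004), np.float64(0.0), np.float64(-0.001)]
```

>>> send_rows(
  plan=[
    [[0,0,-0.04],[0,0,0]],
    [[0,0,-0.08],[0,0,0]],
    [[0,0,-0.11],[0,0,0]],
    [[0,0,-0.13],[0,0,0]],
    [[0,0,-0.14],[0,0,0]],
  ],
)

```text
time_s: 31.55
tcp_pos: [0.589, -0.0904, 0.0639]
eef_rot: [51.4, 90.0, 137.4]
contact_force: [0.7, 5.9, 1.1]
gripper_width: 0.0595
```

>>> send_rows(
  plan=[
    [[0,0,-0.005],[0,0,0]],
    [[0,0,-0.01],[0,0,0]],
    [[0,0,-0.013],[0,0,0]],
    [[0,0,-0.016],[0,0,0]],
    [[0,0,-0.018],[0,0,0]],
  ],
)

```text
time_s: 32.05
tcp_pos: [0.5889, -0.0927, 0.0639]
eef_rot: [29.8, 90.0, 115.8]
contact_force: [-0.5, 5.8, 0.1]
gripper_width: 0.0596
```

Run:
```python
from h import *
st();p=r.capture("side");st();rows([pose(G(.002,y),-4.2) for y in (-.048,)])
C=cloud(p);L=C[...,:2]-o;gx=L@ex;gy=L@ey
m=(C[...,2]>.088)&(C[...,2]<.098)&(abs(gx-.002)<.008)&(gy<.05)&(gy>-.33);h=np.sort(gy[m]*1e3);print(h[[0,5,-5,-1]],[ (round(h[i],1),round(h[i+1],1)) for i in np.where(np.diff(h)>2.5)[0]])
```

```text
t 32.05 tcp [ 0.5889 -0.0927  0.0639] G [ 2.2 -3.3] phi -3.9 F [-0.5  5.8  0.1] w 0.0596
t 32.1 tcp [ 0.5889 -0.0927  0.0639] G [ 2.1 -3.3] phi -3.9 F [0.2 5.2 0.2] w 0.0599
[np.float64(-0.001), np.float64(0.001), np.float64(-0.02)] [np.float64(0.006), np.float64(0.001), np.float64(-0.001)] 
[-266.28146727 -265.27767032   -3.90506596   -1.59999174] [(np.float64(-12.8), np.float64(-4.8))]
```

>>> send_rows(
  plan=[
    [[0,0,-0.003],[0,0,0]],
    [[0,0,-0.006],[0,0,0]],
    [[0,0,-0.009],[0,0,0]],
    [[0,0,-0.012],[0,0,0]],
    [[0,0,-0.014],[0,0,0]],
  ],
)

```text
time_s: 32.6
tcp_pos: [0.589, -0.0933, 0.0639]
eef_rot: [-4.9, 89.9, 81.2]
contact_force: [-0.4, 12.3, 1.3]
gripper_width: 0.0597
```

>>> send_rows(
  plan=[
    [[0,0,-0.003],[0,0,0]],
    [[0,0,-0.005],[0,0,0]],
    [[0,0,-0.007],[0,0,0]],
    [[0,0,-0.009],[0,0,0]],
    [[0,0,-0.01],[0,0,0]],
  ],
)

```text
time_s: 33.1
tcp_pos: [0.5891, -0.0933, 0.0639]
eef_rot: [-8.1, 89.8, 78.0]
contact_force: [-1.1, 12.8, 1.0]
gripper_width: 0.0601
```

>>> send_rows(
  plan=[
    [[0,0,-0.006],[0,0,0]],
    [[0,0,-0.012],[0,0,0]],
    [[0,0,-0.018],[0,0,0]],
    [[0,0,-0.022],[0,0,0]],
    [[0,0,-0.022],[0,0,0]],
  ],
)

```text
time_s: 33.6
tcp_pos: [0.5901, -0.0937, 0.0641]
eef_rot: [-23.6, 89.6, 62.6]
contact_force: [1.6, 19.6, -0.0]
gripper_width: 0.0598
```

Run:
```python
from h import *
st()
```

```text
t 33.6 tcp [ 0.5901 -0.0937  0.0641] G [ 3.4 -4.2] phi -3.8 F [ 1.6 19.6 -0. ] w 0.0598
```

>>> send_rows(
  plan=[
    [[0,0,0.05],[0,0,0]],
    [[0,0,0.12],[0,0,0]],
    [[0,0,0.2],[0,0,0]],
    [[-0.1,0,0.3],[0,0,0]],
    [[-0.25,0,0.4],[0,0,0]],
  ],
)

```text
time_s: 34.1
tcp_pos: [0.5927, -0.0336, 0.101]
eef_rot: [6.0, 89.7, 92.2]
contact_force: [0.5, 0.4, -0.8]
gripper_width: 0.0598
```

>>> send_rows(
  plan=[
    [[-0.25,0,0],[0,0,0]],
    [[-0.5,0,0],[0,0,0]],
    [[-0.75,0,0],[0,0,0]],
    [[-1.0,0.1,0],[0,0,0]],
    [[-1.0,0.1,0],[0,0,0]],
  ],
)

```text
time_s: 34.6
tcp_pos: [0.5791, -0.0333, 0.2571]
eef_rot: [-51.8, 89.4, 34.5]
contact_force: [0.9, -0.1, 0.3]
gripper_width: 0.0597
```

Run:
```python
from h import *
r.capture("wrist");r.capture("wrist");p=r.capture("wrist");t=r.capture("top");q=r.capture("side")
st();tins(t);tins(q)
for n,x in(("top",t),("side",q)):
    C=cloud(x);L=C[...,:2]-o;gx=L@ex;gy=L@ey
    m=(C[...,2]>.088)&(C[...,2]<.1)&(abs(gx-.002)<.006)&(gy<.05)&(gy>-.33);h=np.sort(gy[m]*1e3)
    print(n,h[[0,3,-4,-1]] if len(h)>4 else len(h),[(round(h[i],1),round(h[i+1],1)) for i in np.where(np.diff(h)>3.5)[0]])
    for k in["jar","tape","oil","carton","hammer","wrench","mug"]:
        print(k,[w(x,*d["uv"]).round(3) for d in r.find_in(x,k)[:1]])
im=np.zeros((600,800,3),np.uint8)
im[:300,:400]=cv2.resize(p["color"],(400,300));im[:300,400:]=cv2.resize(rectify(p,-.105,-.035),(400,300))
im[300:,:400]=cv2.resize(t["color"][180:320,340:510],(400,300));im[300:,400:]=cv2.resize(q["color"][130:460,180:560],(400,300))
cv2.imwrite("pics/f1.png",im[:,:,::-1])
```

```text
t 34.85 tcp [ 0.5771 -0.0334  0.2496] G [-13.9  54.9] phi -3.8 F [-1.1  0.6 -0.7] w 0.0599
tin [ 580.2 -224.6] 131.9 2660 G [   3.1 -135.5] [183. 174. 160.]
tin [476.4 459.7] 44.7 935 G [-150.5  539.4] [202. 122. 142.]
tin [345.3 464.2] 44.6 975 G [-281.6  534.2] [202. 122. 143.]
tin [633.5 508.9] 66.7 165 G [  2.6 599.9] [58. 30. 11.]
tin [473.9 461.4] 47.9 504 G [-153.1  540.9] [206. 112. 132.]
tin [343.5 464.1] 46.7 549 G [-283.3  534. ] [208. 112. 132.]
tin [313.  219.6] 46.9 780 G [-295.9  287.9] [146.  59.  70.]
tin [ 577.3 -223. ] 132.7 3685 G [   0.2 -134.1] [175. 165. 150.]
tin [ 313.3 -398.5] 36.0 151 G [-250.3 -328.5] [197. 189. 166.]
top [-267.33645254 -266.04529341   -4.2465671    -3.64482305] []
jar [array([0.579, 0.134, 0.063])]
tape []
oil [array([0.75 , 0.151, 0.162])]
carton [array([0.348, 0.091, 0.047])]
hammer [array([ 0.54 , -0.461,  0.   ])]
wrench [array([ 0.748, -0.261,  0.007])]
mug [array([ 0.468, -0.217,  0.033])]
side [-266.79418382 -266.01071079   -3.34957853   -1.43153187] []
jar [array([0.588, 0.131, 0.069])]
tape [array([0.372, 0.092, 0.007])]
oil [array([ 0.608, -0.046,  0.234])]
carton [array([ 0.768, -0.039,  0.07 ])]
hammer [array([ 0.523, -0.48 ,  0.019])]
wrench [array([ 0.739, -0.265,  0.01 ])]
mug [array([ 0.324, -0.401,  0.002])]
```

View pics/f1.png

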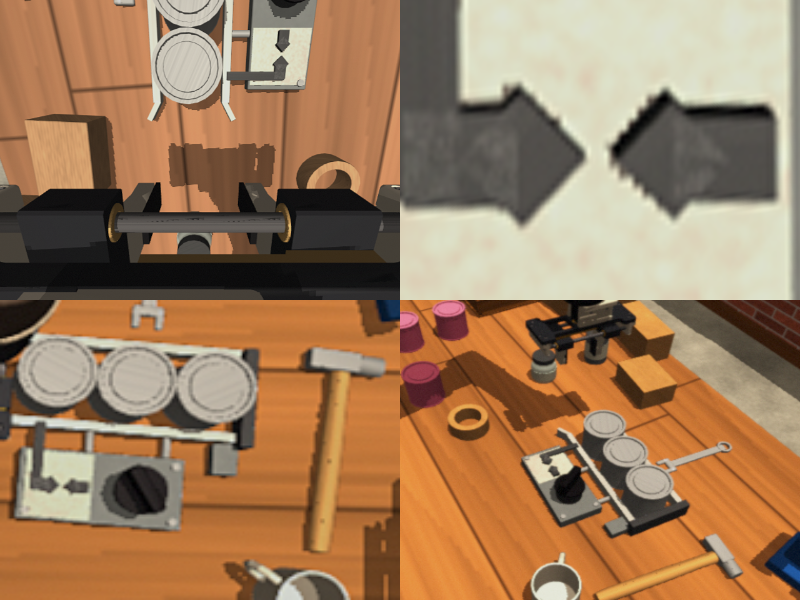

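The final picture shows three steel tins touching in single file against the dark stop. The pointer and mark still face each other tip to tip, and the jar and other bystanders are where they were. The gripper is clear of everything, so I'm handing in.

```bash
python3 -c "
from plant import r
print(r.close_job())"
```

```text
the job is handed in; nothing more can be done
None
```

The job is done and handed in after about 35 s of robot time. The pointer is lined up with the mark, and all three steel tins stand in the lane against the stop.

- **Knob:** I turned it about 115° clockwise in several steps. A close wrist-camera check before any tin was moved showed the pointer within about 0.6 mm of the mark. The final check, after all the pushing, gave about 1 mm or less (limit 2.5 mm).
- **Tins:** I pushed each one upright with the open fingers around the jar and into the mouth. On the last push the row stopped moving and the force rose from about 6 N to 20 N. The tin tops span 263 mm, against 264 mm for three touching tins, with no gaps seen. The far end measures about −267 mm against the stop at −268 mm.
- **Bystanders:** In the last side view the jar, tape, carton, hammer, wrench and mug were within about 5 mm of their first positions.
- **Checks that disagreed:** The networks gave a few false positions at the end: the oil bottle in the side view, and the mug and carton in the top view. I judged those against the picture, and the top view put the bottle within about 15 mm of its first position.
- **Contact to note:** On the first descent the fingertips touched the dial under the knob bar. The wrist force read 100 N, below the 120 N limit. I raised the gripper at once, before gripping the bar. I can't rule out that the touch counts against the 40 N pressing limit, if the fingers fall under it.

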